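Empty the locked module magazine

TASK

Empty the test-module magazine: lift the locking bar level and straight up out of both U brackets and lay it aside, then get every steel module out of its slot (the hooked pick on the rubber mat is there to reach in behind the pull lugs and drag them out) and put them all in the black tray. Then tidy up: leave the pick lying on its mat and the bar seated fully down in both brackets again, centred, without disturbing the white bottle or the amber jar.

Things in the scene. Friction and masses are not known exactly. Their poses are not given: they have to be found in the camera images.
- magazine: grey block fixed to the bench, 202 mm along x, 48 high, y from -60 to +50 mm; origin on the bench, z up. Four slots 18 mm wide at x = -66, -22, 22, 66, open above and to +y (mouths at y = 50), closed at y = -50, no floor: modules stand on the bench. Low arms, 10 mm high, 14 wide, run along x = +-135 from y = -15 to the brackets
- bracket_a (a point): dark steel U bracket in front of the mouths, at magazine x = -135, y = 86 mm: 14 mm thick in x, slot 22 mm wide in y, open at the top (z = 52 mm), slot floor at z = 14 mm; it spans y = 69 to 103. This point: centre of the slot floor
- bracket_b (a point): the other, same bracket, at magazine x = +135 mm, y = 86 mm; centre of its slot floor
- bar: locking bar, plain aluminium, 16 x 16 mm and 310 mm long along its x; origin at its centre (22 mm above the bench when seated, own x along the magazine's x). 200 g
- bar_end_a (a point): one end of the bar, own x = -155 mm
- bar_end_b (a point): other end of the bar, own x = +155 mm
- module1: steel module (two or three of the four are present): 60 mm long (own x), 12 wide, 16 high; on top an upright pull lug, 6 mm thick, 12 wide, from z = 16 to 34 mm, at own x = +15 mm. Origin: centre of the underside. Starts on the bench in a slot, own x and lug towards the mouth, lug 30 to 50 mm inside, out of reach of fingers. 70 g
- module2: steel module (two or three of the four are present): 60 mm long (own x), 12 wide, 16 high; on top an upright pull lug, 6 mm thick, 12 wide, from z = 16 to 34 mm, at own x = +15 mm. Origin: centre of the underside. Starts on the bench in a slot, own x and lug towards the mouth, lug 30 to 50 mm inside, out of reach of fingers. 70 g
- module3: steel module (two or three of the four are present): 60 mm long (own x), 12 wide, 16 high; on top an upright pull lug, 6 mm thick, 12 wide, from z = 16 to 34 mm, at own x = +15 mm. Origin: centre of the underside. Starts on the bench in a slot, own x and lug towards the mouth, lug 30 to 50 mm inside, out of reach of fingers. 70 g
- module4: steel module (two or three of the four are present): 60 mm long (own x), 12 wide, 16 high; on top an upright pull lug, 6 mm thick, 12 wide, from z = 16 to 34 mm, at own x = +15 mm. Origin: centre of the underside. Starts on the bench in a slot, own x and lug towards the mouth, lug 30 to 50 mm inside, out of reach of fingers. 70 g
- pick: hooked pick: wooden handle 80 mm long (own x -40 to +40 mm), 26 wide, 22 high; a 6 mm steel shaft leaves its front 18 mm above its underside and runs along +x to a prong (at x = 140, 6 mm along x, 8 wide) turned down to the underside's level, so it lies flat, prong down. Origin: centre of the handle's underside. 120 g, centre of mass about 9 mm ahead
- pick_tip (a point): lower end of the prong, pick x = +140 mm, level with the handle's underside
- pick_end (a point): rear end of the handle's underside, pick x = -40 mm
- mat: black rubber mat fixed to the bench, 270 mm (own x) by 100 mm (y), 3 mm thick; origin at the centre of its underside
- tray: black open tray fixed to the bench, 210 mm (own x) by 130 mm (y) outside, 28 high, walls and floor about 4 mm; origin at the centre of its underside
- flux: bystander: small white bottle, 44 mm across, 70 high, origin under its centre
- jar: bystander: small amber jar, 40 mm across, 45 high, origin under its centre
There are look-alikes about, which are no part of the job. What is shaped like the tray but blue is not meant.

How it is judged:
On the way, in this order (a step that is already met when the one before it is completed fails the run):
1. the bar is lifted level, clear above both brackets: both its ends at once (z of each of bar_end_a, bar_end_b in the frame of magazine above 0.056 m and angle between the x axis of bar and the x axis of magazine, either way round below 0.25 rad), for 0.1 s.
2. every module there is lies in the tray (x of module1 in the frame of tray between -0.099 and 0.099 m and y of module1 in the frame of tray between -0.06 and 0.06 m and z of each of module1, module2, module3, module4 in the frame of tray below 0.045 m and linear speed of each of module1, module2, module3, module4 below 0.05 m/s and x of module2 in the frame of tray between -0.099 and 0.099 m and y of module2 in the frame of tray between -0.06 and 0.06 m and x of module3 in the frame of tray between -0.099 and 0.099 m and y of module3 in the frame of tray between -0.06 and 0.06 m and x of module4 in the frame of tray between -0.099 and 0.099 m and y of module4 in the frame of tray between -0.06 and 0.06 m), for 0.2 s.
3. the bar is back, fully down in both brackets (x of bar in the frame of magazine between -0.02 and 0.02 m and y of bar in the frame of magazine between 0.079 and 0.093 m and z of bar in the frame of magazine below 0.027 m and angle between the x axis of bar and the x axis of magazine, either way round below 0.06 rad), for 0.2 s.
At the end, for the whole second after the job is handed in: Modules present at rest in the tray; pick wholly on the mat (3 mm over the edge allowed, ends under 35 mm above it); bar in both brackets: centred within 20 mm along and 7 mm across, centre under 27 mm high (22 when seated), aligned within 0.06 rad; all at rest (all of step 2 and all of step 3 and x of pick_tip in the frame of mat between -0.138 and 0.138 m and y of pick_tip in the frame of mat between -0.053 and 0.053 m and z of each of pick_tip, pick_end in the frame of mat below 0.035 m and x of pick_end in the frame of mat between -0.138 and 0.138 m and y of pick_end in the frame of mat between -0.053 and 0.053 m and linear speed of each of bar, pick below 0.03 m/s); the robot touches nothing.
It fails at once if the white bottle or the amber jar is moved more than 40 mm (distance of any of flux, jar from where it was at the start of the episode above 0.04 m).
Of module1, module2, module3, module4 only 2 to 3 are there at a start; the rules pass over those that are not, and their reading is None.
At some moment in a run one of module1, module2, module3, module4 may be knocked a few centimetres aside while the robot is not near it.
Once in a run the grip may slacken for a moment while it holds something.
It also fails if it takes over 210 s, if anything falls off the work surface, if the arm or the gripper's body presses on something with over 40 N, if the wrist force passes 120 N, or if a joint passes its speed limit or range.

ROBOT

A 7-joint arm with a two-finger parallel gripper is mounted at the origin on the work surface. World frame = base frame: x ahead of the robot, y to its left, z up, the work surface at z = 0. Lengths are in m, angles in rad, forces in N, time in s.
With the tool pointing down it reaches from about 0.4 to 0.85 m from the base axis. Payload 10.4 kg.
Tool frame: the origin (TCP) lies between the finger pads; the fingertips stand r.nose_length ahead of it and the grasp point (between the pads) lies 6 mm ahead of it (r.nose_length is the distance from the TCP to the fingertips, in m); z points along the fingers, x is the direction in which the jaws open and shut, and the axes are right-handed (so a half turn about z gives the same grasp; the last joint's range is limited). The gripper opens to 87 mm and grips with 3 to 60 N. Pads are 19 mm wide; open, the fingers measure 117 mm over their backs; the gripper's body (75 mm by 190 mm) begins 51 mm behind the grasp point.
Start: joints at [1.14, 0.332, -0.065, 1.46, 0.022, 1.35, -0.088], TCP at [0.248, -0.574, 0.248] pointing down, gripper open.
Joint ranges: [-2.6, 2.6], [-0.5, 2.12], [-1.47, 1.34], [0.16, 2.42], [-1.27, 4.41], [0.06, 2.06], [-2.6, 2.6]. Speed limits (rad/s): [2.22, 2.22, 2.79, 2.79, 3.14, 3.14, 3.14].

INTERFACE

Orientations are given as a unit quaternion [x, y, z, w].
In Python, from bench import r gives the robot as it stands. The module is installed in compiled form; this text tells all that it offers.
- The arm moves only by the shell command python3 -m creep 'ROWS' [OPENING] [FORCE]. ROWS is JSON, a list of rows, each an object of numbers: "x", "y", "z": the shift along the world's x, y, z in m; "spin": the turn about the world's z in degrees. In form: [{"x": .., "y": .., "z": .., "spin": ..}, ...]. A call has 1 to 12 rows; each row is the pose to reach, as a shift and turn from the pose commanded when the call began; what a row does not reach only later rows make up. A row lasts 1/8 s, in which the tool goes at most 62.5 mm and 10.7 degrees, less where a joint would pass 70% of its speed; a pose out of reach is approached as far as the arm can. A call with a gripper value outside its range is refused whole. OPENING is the finger opening in m, from 0 to 0.087, set as the call begins (- or left out, the last holds). The fingers move at their own pace and stop on an object; FORCE is the grip in N (left out, the last holds). Time passes only in rows, so rows that repeat a pose let the fingers close. It gives the time, the measured TCP pose, the force and the opening at its end, in the units of the state.
- r.read_state(): the state, without advancing time (a new reading comes with each control period).
- r.camera(name): name is "side" or "top" or "wrist"; returns a dict with "pixels" (420x560x3 uint8, blue, green, red), "z_map" (420x560 float32, m along the optical axis (not along the pixel's ray), 0 where there is no reading), "K" (3x3 intrinsics, pixels), "R" (3x3) and "t" (3): a world point X has camera coordinates R X + t. Camera axes: x right, y down, z forward; pixel columns grow to the right and rows downward; lengths in m; the calibration is good to about 2 mm. A picture is of the moment at which its call begins.
- r.close_job(): hands the job in, once; it reports no verdict.
The state is a dict: "time": time; "joint_positions": joint angles; "joint_vel": joint speeds; "joint_torque": joint torques, N m; "ee_pos": TCP position; "eef_rot": TCP orientation; "ft_force": force on the tool from outside, world axes, zero at the start; "torque": the same for the moment, N m; "width": finger opening in m.
Only numpy, scipy, OpenCV 4.12 (cv2) and the standard library are available. Lean on these libraries where they do the work, as an engineer would, in place of code of your own. Each camera call takes 0.05 s, during which the arm holds its last target. There are 200 camera calls.

## Working session

There is one attempt and no reset: what is moved stays moved. The work goes in short steps, Python scripts to look and compute and a shell command to move; the robot and the scene stay as the last step left them, time stands still between calls to the robot, and variables do not carry over. Pictures are saved under pics/ and viewed, about 12 in all and at most 16, crops included, and the job is handed in when it is done.

```bash
mkdir -p pics; cat > h.py <<'E'
import numpy as np, cv2
from bench import r
def cam(n,save=None):
    c=r.camera(n)
    if save: cv2.imwrite('pics/'+save,c['pixels'])
    return c
def cloud(c):
    K,R,t=np.array(c['K']),np.array(c['R']),np.array(c['t']); z=c['z_map']
    v,u=np.mgrid[:z.shape[0],:z.shape[1]]
    P=np.stack([(u-K[0,2])/K[0,0]*z,(v-K[1,2])/K[1,1]*z,z],-1)
    return (P-t.ravel())@R
def ray(c,u,v,h):
    K,R,t=np.array(c['K']),np.array(c['R']),np.array(c['t']).ravel()
    d=R.T@np.linalg.solve(K,[u,v,1.]); o=-R.T@t
    return o+d*(h-o[2])/d[2]
E
python3 - <<'E'
from h import *
s=r.read_state(); print(s, r.nose_length)
a=cam('top','top0.png'); b=cam('side','side0.png')
for c in(a,b): print(c['K'],c['R'],c['t'],(c['z_map']==0).mean())
np.savez('top0.npz',**a); np.savez('side0.npz',**b)
E
```

```text
{'time': 0.0, 'joint_positions': array([ 1.14037726,  0.33284967, -0.06469654,  1.46096006,  0.02161387,
        1.34988968, -0.088516  ]), 'joint_vel': array([-0.00074131,  0.00039241,  0.00016013,  0.00078258, -0.00118905,
        0.00024055,  0.00167622]), 'joint_torque': array([ 5.26496240e-05, -6.23240876e+01,  2.52098119e-02, -3.89899743e+01,
       -6.11193851e-02,  3.97555938e-02,  1.54220197e-04]), 'ee_pos': array([ 0.24772841, -0.57341922,  0.24675882]), 'eef_rot': array([ 8.35647127e-01, -5.49266222e-01, -6.10750764e-04, -3.52940213e-04]), 'ft_force': array([ 0.23371908, -0.30605581, -0.1472393 ]), 'torque': array([ 0.02137114, -0.02473918,  0.10400074]), 'width': 0.08744766736784947} 0.025
[[509.0620046    0.         275.42113179]
 [  0.         509.0620046  212.81399997]
 [  0.           0.           1.        ]] [[ 2.25303718e-02 -9.99746155e-01  9.33980258e-05]
 [-9.96195664e-01 -2.24582238e-02 -8.42011082e-02]
 [ 8.41818317e-02  1.80403956e-03 -9.96448777e-01]] [-0.01825545  0.51390186  1.33990172] 0.004064625850340136
[[517.40025829   0.         285.20718958]
 [  0.         517.40025829 204.48892739]
 [  0.           0.           1.        ]] [[-0.7084395  -0.70563379 -0.01394383]
 [-0.46500019  0.4815294  -0.74290259]
 [ 0.53093154 -0.51981766 -0.66925429]] [0.3530874  0.30375911 1.31807987] 0.004659863945578231
```

View pics/top0.png

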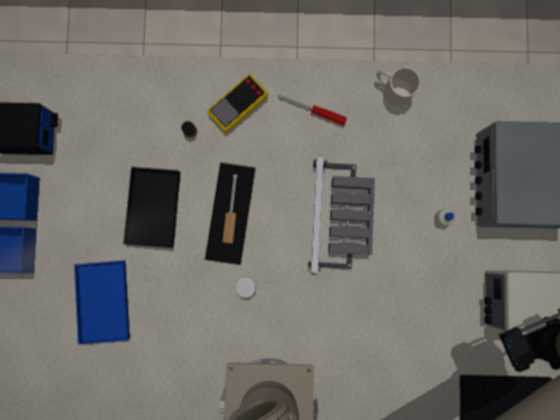

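View pics/side0.png

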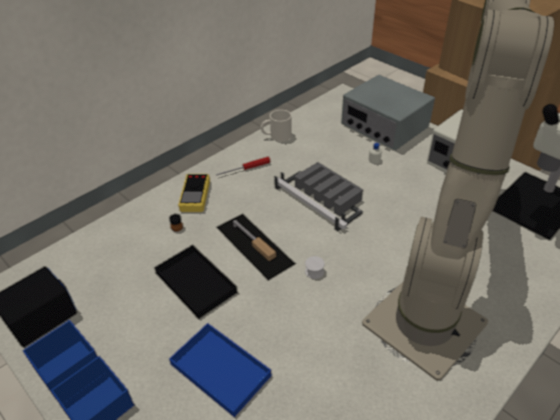

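Top view: the magazine is at (350,217), with its bar at (318,216) and mouths to image left (world +y). The pick is on the mat at (230,213). Two shapes match the tray, black at (152,207) and blue at (102,302). The black one is meant, the blue one is excluded by the text. Two things look like the bottle, the white disc at (245,288) and the blue-capped one at (447,217). The jar is at (189,129).

```bash
python3 - <<'E'
from h import *
a=dict(np.load('top0.npz')); P=cloud(a); im=a['pixels']; hsv=cv2.cvtColor(im,cv2.COLOR_BGR2HSV)
def rect(name,m,h,roi):
    x0,y0,x1,y1=roi; M=np.zeros(m.shape,np.uint8); M[y0:y1,x0:x1]=m[y0:y1,x0:x1]
    cs,_=cv2.findContours(M,0,2); c=max(cs,key=cv2.contourArea)
    B=cv2.boxPoints(cv2.minAreaRect(c)); W=np.array([ray(a,u,v,h)[:2] for u,v in B])
    p=W.mean(0); e=[W[1]-W[0],W[2]-W[1]]; e.sort(key=lambda q:-np.hypot(*q))
    print(name,p.round(4),[round(float(np.hypot(*q)),4) for q in e],'ang',np.degrees(np.arctan2(e[0][1],e[0][0])).round(2), 'medz',np.median(P[...,2][M>0]).round(3))
v=hsv[...,2]
rect('bar',(v>140)*1,.03,(305,150,328,280))
Z=P[...,2]
rect('bar_z',((Z>.022)&(Z<.045)&(v>120))*1,.03,(305,150,328,280))
rect('tray',(v<60)*1,.028,(115,160,190,255))
rect('mat',((v<60))*1,.003,(195,155,265,270))
hd=((hsv[...,0]>8)&(hsv[...,0]<28)&(hsv[...,1]>90)&(v>90))*1
rect('handle',hd,.025,(195,155,265,270))
rect('disc',(v>150)*1,.02,(230,272,262,305))
rect('blk',(Z>.04)*1,.048,(328,170,380,262))
for n,(u,w) in dict(disc=(245,288),cap=(447,217),jar=(189,129),handle=(230,228),shaft=(235,185)).items():
    print(n,P[w-3:w+4,u-3:u+4].reshape(-1,3).max(0).round(3),P[w,u].round(3))
w=cv2.resize(im[145:290,295:395],None,fx=5,fy=4.1,interpolation=cv2.INTER_CUBIC)
zc=np.clip(Z[145:290,295:395]/.06*255,0,255).astype(np.uint8); 
z2=cv2.applyColorMap(cv2.resize(zc,None,fx=3,fy=4.1,interpolation=0),2)
cv2.imwrite('pics/mag.png',np.hstack([w,z2])[:600])
E
```

```text
bar [ 0.5142 -0.1146] [0.3094, 0.059] ang -179.2 medz 0.002
bar_z [ 0.5142 -0.1169] [0.3096, 0.0167] ang -1.85 medz 0.03
tray [0.5219 0.3231] [0.2085, 0.1333] ang -2.58 medz 0.005
mat [0.5132 0.1169] [0.2655, 0.0969] ang -6.91 medz 0.003
handle [0.4727 0.1161] [0.0786, 0.0252] ang -5.35 medz 0.025
disc [0.3169 0.0707] [0.045, 0.0446] ang -88.71 medz 0.036
blk [ 0.5127 -0.2079] [0.2021, 0.1122] ang -2.09 medz 0.048
disc [0.322 0.076 0.042] [0.314 0.068 0.035]
cap [ 0.519 -0.446  0.075] [ 0.509 -0.449  0.069]
jar [0.74  0.237 0.052] [0.731 0.228 0.046]
handle [0.479 0.122 0.033] [0.471 0.114 0.022]
shaft [0.598 0.114 0.029] [0.587 0.104 0.017]
```

View pics/mag.png

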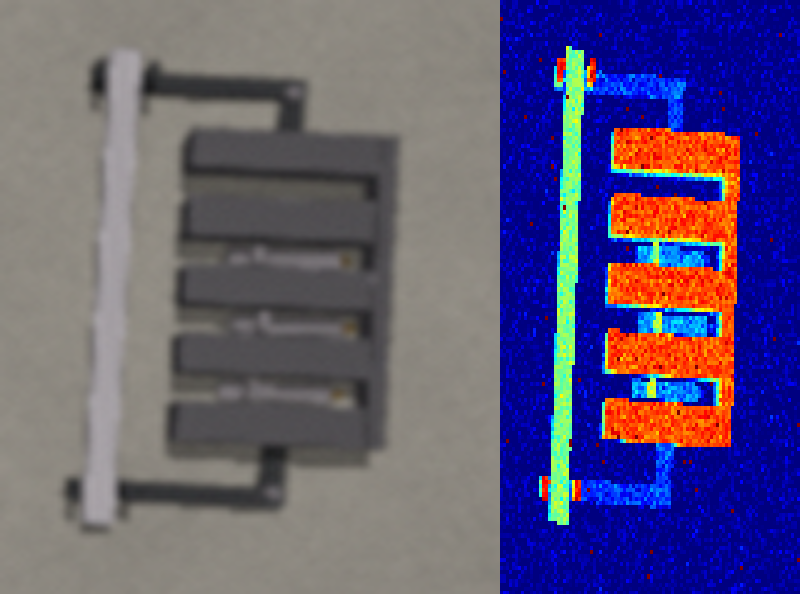

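The depth crop shows three modules, in the slots at crop rows 255, 325 and 390 (mag x = 22, -22, -66). The x = 66 slot is empty. The sizes agree: bar 310 mm, block 202x112 mm at z 48, tray 208x133 mm. The bottle is the 70 mm tall one at (0.51,-0.45). I'm moving above the bar.

```bash
python3 -m creep '[{"x":0.2665,"y":0.456,"z":-0.08,"spin":-25.4},{"x":0.2665,"y":0.456,"z":-0.08,"spin":-25.4},{"x":0.2665,"y":0.456,"z":-0.08,"spin":-25.4},{"x":0.2665,"y":0.456,"z":-0.08,"spin":-25.4},{"x":0.2665,"y":0.456,"z":-0.08,"spin":-25.4},{"x":0.2665,"y":0.456,"z":-0.08,"spin":-25.4},{"x":0.2665,"y":0.456,"z":-0.08,"spin":-25.4},{"x":0.2665,"y":0.456,"z":-0.08,"spin":-25.4},{"x":0.2665,"y":0.456,"z":-0.08,"spin":-25.4},{"x":0.2665,"y":0.456,"z":-0.08,"spin":-25.4},{"x":0.2665,"y":0.456,"z":-0.08,"spin":-25.4},{"x":0.2665,"y":0.456,"z":-0.08,"spin":-25.4}]' 0.034 40
python3 - <<'E'
from h import *
print(r.read_state()['ee_pos'],r.read_state()['eef_rot'])
c=cam('wrist','w1.png'); np.savez('w1.npz',**c); print(c['R'],c['t'])
E
```

```text
time: 1.6
ee_pos: [0.5139, -0.1191, 0.1676]
eef_rot: [-0.694, 0.72, -0.0, -0.0]
ft_force: [-0.7, -1.0, -0.4]
width: 0.034
[ 0.51391473 -0.11914714  0.16762202] [-6.93667212e-01  7.20295576e-01 -1.43453175e-04 -2.46232403e-04]
[[-3.84949065e-02 -9.99258621e-01  5.91893643e-04]
 [-9.53184513e-01  3.68977488e-02  3.00129707e-01]
 [-2.99929037e-01  1.09892812e-02 -9.53898217e-01]] [-0.09981999  0.48214416  0.47012108]
```

View pics/w1.png

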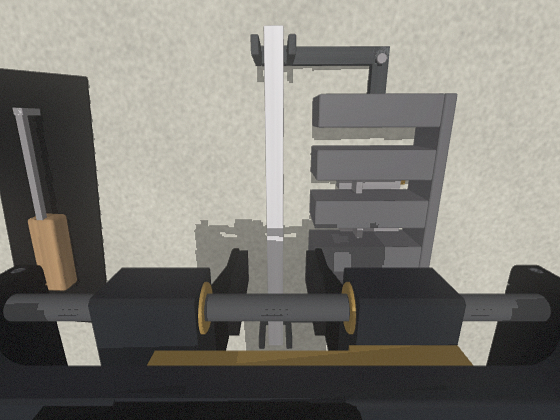

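The wrist view looks along +x. The bar is at columns 264-283 between the fingers, the magazine is on the right and the pick on the left at (50,240). I'm refining the bar and magazine from this close view.

```bash
python3 - <<'E'
from h import *
c=dict(np.load('w1.npz')); g=cv2.cvtColor(c['pixels'],6)
M=((g>195)).astype(np.uint8); M[:,:255]=0;M[:,295:]=0;M[225:]=0
for row in (50,100,150,200):
    u=np.where(M[row])[0]; print(row,u.min(),u.max(),ray(c,(u.min()+u.max())/2,row,.03).round(4))
v=np.where(M.any(1))[0].min(); print('end',ray(c,273.5,v,.03).round(4))
P=cloud(c); m=(abs(P[...,2]-.048)<.004)&(P[...,1]<-.13)&(P[...,0]<.7)&(P[...,0]>.45)
Q=P[m][:,:2]; print(m.sum(),cv2.minAreaRect(Q.astype(np.float32)*1000))
# lugs
for a in ('top0.npz','w1.npz'):
    c=dict(np.load(a));P=cloud(c).reshape(-1,3)
    ang=np.radians(-2.0);R2=np.array([[np.cos(ang),np.sin(ang)],[-np.sin(ang),np.cos(ang)]])
    L=(P[:,:2]-[.5129,-.2029])@R2.T
    for x in(66,22,-22,-66):
        m=(abs(L[:,0]-x/1e3)<.007)&(L[:,1]>-.046)&(L[:,1]<.048)&(P[:,2]>.028)&(P[:,2]<.038)
        print(a,x,m.sum(),np.median(L[m],0).round(4) if m.sum() else '',np.percentile(L[m][:,1],[10,90]).round(4) if m.sum() else '')
E
```

```text
50 264 282 [ 0.6497 -0.122   0.03  ]
100 255 291 [ 0.6117 -0.1204  0.03  ]
150 262 291 [ 0.57   -0.1217  0.03  ]
200 257 294 [ 0.5241 -0.119   0.03  ]
end [ 0.6844 -0.1238  0.03  ]
15250 ((557.501220703125, -202.26351928710938), (201.40567016601562, 132.29502868652344), 1.878692388534546)
top0.npz 66 0  
top0.npz 22 8 [0.0239 0.0087] [0.0071 0.0101]
top0.npz -22 12 [-0.0229  0.0049] [0.0026 0.0077]
top0.npz -66 12 [-0.0665  0.0083] [0.0061 0.0112]
w1.npz 66 0  
w1.npz 22 101 [0.0218 0.0087] [0.0061 0.0109]
w1.npz -22 69 [-0.0235  0.0046] [0.0021 0.0069]
w1.npz -66 0
```

```bash
python3 -m creep '[{"y":0.002,"z":-0.05},{"y":0.002,"z":-0.09},{"y":0.002,"z":-0.11},{"y":0.002,"z":-0.12},{"y":0.002,"z":-0.127},{"y":0.002,"z":-0.127}]' 0.034 40; python3 -m creep '[{"z":0},{"z":0},{"z":0},{"z":0},{"z":0},{"z":0}]' 0.0 40
```

```text
invalid input at $[0]: expected keys x, y, z, spin
invalid input at $[0]: expected keys x, y, z, spin
```

```bash
python3 -m creep '[{"z":0.01},{"z":0.02},{"z":0.03},{"z":0.045},{"z":0.06},{"z":0.08},{"z":0.08},{"z":0.08},{"z":0.08}]'
python3 - <<'E'
from h import *
cam('side','s1.png'); c=cam('wrist')
a=cam('top');P=cloud(a).reshape(-1,3);im=a['pixels'].max(2).ravel()
m=(im>140)&(P[:,2]>.07)&(P[:,2]<.135)&(abs(P[:,1]+.117)<.03)&(abs(P[:,0]-.51)<.2)
Q=P[m];print(m.sum(),Q.min(0),Q.max(0))
for lo,hi in((.36,.42),(.6,.67)): q=Q[(Q[:,0]>lo)&(Q[:,0]<hi)];print(np.median(q,0))
E
```

```text
invalid input at $[0]: expected keys x, y, z, spin
Traceback (most recent call last):
ValueError: zero-size array to reduction operation minimum which has no identity
```

All four keys are required, so nothing has moved. Repeating.

```bash
python3 -m creep '[{"x":0,"y":0.002,"z":-0.05,"spin":0},{"x":0,"y":0.002,"z":-0.09,"spin":0},{"x":0,"y":0.002,"z":-0.11,"spin":0},{"x":0,"y":0.002,"z":-0.12,"spin":0},{"x":0,"y":0.002,"z":-0.127,"spin":0},{"x":0,"y":0.002,"z":-0.127,"spin":0},{"x":0,"y":0.002,"z":-0.127,"spin":0}]' 0.034 40 && python3 -m creep '[{"x":0,"y":0,"z":0,"spin":0},{"x":0,"y":0,"z":0,"spin":0},{"x":0,"y":0,"z":0,"spin":0},{"x":0,"y":0,"z":0,"spin":0},{"x":0,"y":0,"z":0,"spin":0},{"x":0,"y":0,"z":0,"spin":0}]' 0.0 40
```

```text
time: 2.68
ee_pos: [0.5149, -0.1159, 0.0413]
eef_rot: [-0.694, 0.72, -0.001, 0.0]
ft_force: [0.3, -0.3, 0.5]
width: 0.034
time: 3.42
ee_pos: [0.5145, -0.116, 0.0408]
eef_rot: [-0.694, 0.72, -0.0, -0.0]
ft_force: [-1.4, -1.8, 5.0]
width: 0.0159
```

```bash
python3 -m creep '[{"x":0,"y":0,"z":0.01,"spin":0},{"x":0,"y":0,"z":0.02,"spin":0},{"x":0,"y":0,"z":0.035,"spin":0},{"x":0,"y":0,"z":0.055,"spin":0},{"x":0,"y":0,"z":0.075,"spin":0},{"x":0,"y":0,"z":0.08,"spin":0},{"x":0,"y":0,"z":0.08,"spin":0},{"x":0,"y":0,"z":0.08,"spin":0},{"x":0,"y":0,"z":0.08,"spin":0}]'
python3 - <<'E'
from h import *
a=cam('top');P=cloud(a).reshape(-1,3)
m=(P[:,2]>.07)&(P[:,2]<.135)&(abs(P[:,1]+.117)<.02)&(abs(P[:,0]-.51)<.2)
Q=P[m];print(m.sum(),Q.min(0),Q.max(0))
for lo,hi in((.36,.42),(.6,.67)): q=Q[(Q[:,0]>lo)&(Q[:,0]<hi)];print(len(q),np.median(q,0))
E
```

```text
time: 4.55
ee_pos: [0.514, -0.1157, 0.1199]
eef_rot: [-0.694, 0.72, 0.0, -0.0]
ft_force: [1.1, -0.3, -3.2]
width: 0.0158
111 [ 0.62192333 -0.12926892  0.09283942] [ 0.66673087 -0.11153824  0.1147179 ]
0 [nan nan nan]
111 [ 0.64587765 -0.12079559  0.10855718]
  return _methods._mean(a, axis=axis, dtype=dtype,
  ret = um.true_divide(
```

```bash
python3 -m creep '[{"x":0,"y":-0.04,"z":0,"spin":0},{"x":0,"y":-0.09,"z":0,"spin":0},{"x":0,"y":-0.14,"z":0,"spin":0},{"x":0,"y":-0.19,"z":0,"spin":0},{"x":0,"y":-0.204,"z":0,"spin":0},{"x":0,"y":-0.204,"z":0,"spin":0},{"x":0,"y":-0.204,"z":-0.03,"spin":0},{"x":0,"y":-0.204,"z":-0.06,"spin":0},{"x":0,"y":-0.204,"z":-0.08,"spin":0},{"x":0,"y":-0.204,"z":-0.087,"spin":0},{"x":0,"y":-0.204,"z":-0.0915,"spin":0},{"x":0,"y":-0.204,"z":-0.0915,"spin":0}]'
```

```text
time: 6.1
ee_pos: [0.5148, -0.3198, 0.0296]
eef_rot: [-0.694, 0.72, -0.0, 0.0]
ft_force: [0.8, 0.8, -1.3]
width: 0.0152
```

```bash
python3 -m creep '[{"x":0,"y":0,"z":-0.0015,"spin":0},{"x":0,"y":0,"z":-0.0015,"spin":0},{"x":0,"y":0,"z":-0.0015,"spin":0},{"x":0,"y":0,"z":0.04,"spin":0},{"x":0,"y":0,"z":0.1,"spin":0},{"x":0,"y":0,"z":0.15,"spin":0},{"x":0,"y":0,"z":0.17,"spin":0}]' 0.036 40 && python3 -m creep '[{"x":-0.033,"y":0.434,"z":-0.03,"spin":-4},{"x":-0.033,"y":0.434,"z":-0.03,"spin":-4},{"x":-0.033,"y":0.434,"z":-0.03,"spin":-4},{"x":-0.033,"y":0.434,"z":-0.03,"spin":-4},{"x":-0.033,"y":0.434,"z":-0.03,"spin":-4},{"x":-0.033,"y":0.434,"z":-0.03,"spin":-4},{"x":-0.033,"y":0.434,"z":-0.03,"spin":-4},{"x":-0.033,"y":0.434,"z":-0.03,"spin":-4},{"x":-0.033,"y":0.434,"z":-0.03,"spin":-4},{"x":-0.033,"y":0.434,"z":-0.03,"spin":-4}]' 0.045
python3 - <<'E'
from h import *
print(r.read_state()['joint_positions'].round(2))
a=cam('top','t2.png');np.savez('t2.npz',**a); c=cam('wrist','w2.png'); np.savez('w2.npz',**c)
P=cloud(a).reshape(-1,3);m=(P[:,2]>.008)&(P[:,2]<.025)&(abs(P[:,1]+.32)<.03)&(abs(P[:,0]-.51)<.2)
print('bar',[(x.round(1) if hasattr(x,'round') else np.round(x,1)) for x in cv2.minAreaRect(P[m][:,:2].astype(np.float32)*1000)],np.median(P[m][:,2]))
E
```

```text
time: 6.98
ee_pos: [0.5156, -0.3203, 0.2031]
eef_rot: [-0.694, 0.72, -0.003, 0.001]
ft_force: [0.6, -1.0, -0.2]
width: 0.036
time: 8.22
ee_pos: [0.4817, 0.1127, 0.1691]
eef_rot: [-0.668, 0.744, -0.0, -0.0]
ft_force: [-0.7, -0.3, 0.8]
width: 0.0447
[ 0.24  0.15 -0.6   1.87  0.1   1.14 -2.08]
bar [array([ 515.6, -326.3]), array([ 36.9, 329.4]), np.float64(89.5)] 0.01600339300387978
```

View pics/w2.png

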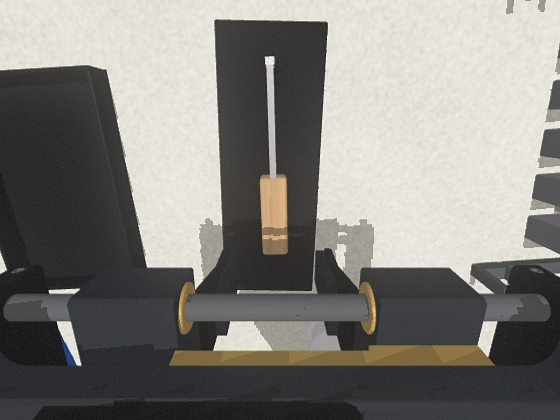

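The wrist view shows the pick on its mat: prong at (270,61), shaft down to (272,175), handle (260-287, 176-253), with the tray on the left. With j7 at -2.08, the -86° turn I need later only fits if I grasp with the hand turned by half. Measuring the pick next.

```bash
python3 - <<'E'
from h import *
c=dict(np.load('w2.npz')); hsv=cv2.cvtColor(c['pixels'],cv2.COLOR_BGR2HSV)
P=cloud(c)
M=((hsv[...,0]>8)&(hsv[...,0]<25)&(hsv[...,1]>70)&(hsv[...,2]>80)); M[:165]=0;M[258:]=0;M[:,:250]=0;M[:,295:]=0
v,u=np.where(M);print('handle px',u.min(),u.max(),v.min(),v.max())
for row in (185,200,220,235):
    q=u[v==row]; print(row,q.min(),q.max(),ray(c,(q.min()+q.max())/2,row,.025).round(4))
q=u[v==182]; print('front',ray(c,q.mean(),178,.025).round(4))
S=(hsv[...,2]>130); S[:,:255]=0;S[:,288:]=0;S[172:]=0;S[:50]=0
v2,u2=np.where(S)
for row in(60,80,110,140,165):
    q=u2[v2==row]; print('shaft',row,q.min(),q.max(),ray(c,q.mean(),row,.024).round(4),np.nanmedian(P[row,q][:,2]).round(3))
print('top row',v2.min())
K=(hsv[...,2]<60);K[:,:200]=0;K[:,340:]=0;K[225:]=0
cs,_=cv2.findContours(K.astype(np.uint8),0,2);b=cv2.approxPolyDP(max(cs,key=cv2.contourArea),6,True)[:,0]
for x in b: print('mat',x,ray(c,*x,.003).round(4))
t=dict(np.load('side0.npz'));print('side cam pos',-t['R'].T@t['t'].ravel())
E
```

```text
handle px 260 287 174 254
185 260 286 [0.505  0.1132 0.025 ]
200 260 286 [0.4905 0.1148 0.025 ]
220 261 287 [0.4703 0.1161 0.025 ]
235 262 287 [0.4546 0.1173 0.025 ]
front [0.5116 0.1124 0.025 ]
shaft 60 265 274 [0.6113 0.1041 0.024 ] 0.023
shaft 80 267 273 [0.5959 0.1055 0.024 ] 0.022
shaft 110 268 273 [0.5718 0.1079 0.024 ] 0.023
shaft 140 269 274 [0.5461 0.1099 0.024 ] 0.023
shaft 165 270 275 [0.5236 0.1115 0.024 ] 0.024
top row 56
mat [326  23] [0.6386 0.0517 0.003 ]
mat [241  21] [0.6481 0.1254 0.003 ]
mat [253  26] [0.6432 0.1155 0.003 ]
mat [240  47] [0.6281 0.1292 0.003 ]
mat [244  61] [0.6166 0.1272 0.003 ]
mat [236  61] [0.6173 0.1344 0.003 ]
mat [246  68] [0.6107 0.1262 0.003 ]
mat [238  90] [0.5931 0.1362 0.003 ]
mat [249 104] [0.5798 0.1277 0.003 ]
mat [241 112] [0.5736 0.1362 0.003 ]
mat [247 105] [0.5792 0.1297 0.003 ]
mat [253 112] [0.5724 0.1249 0.003 ]
mat [245 119] [0.5669 0.1333 0.003 ]
mat [253 129] [0.557  0.1269 0.003 ]
mat [244 132] [0.5551 0.1359 0.003 ]
mat [249 143] [0.5443 0.1325 0.003 ]
mat [258 137] [0.549  0.1231 0.003 ]
mat [249 145] [0.5425 0.1328 0.0
[... 203 characters left out ...]
.5216 0.1216 0.003 ]
mat [251 168] [0.5199 0.1338 0.003 ]
mat [260 173] [0.514  0.1255 0.003 ]
mat [254 184] [0.5035 0.133  0.003 ]
mat [268 173] [0.5131 0.1175 0.003 ]
mat [263  56] [0.6187 0.1096 0.003 ]
mat [276  60] [0.6142 0.0984 0.003 ]
mat [277 173] [0.5121 0.1086 0.003 ]
mat [291 178] [0.5055 0.0951 0.003 ]
mat [283 166] [0.5185 0.1018 0.003 ]
mat [297 156] [0.5268 0.0871 0.003 ]
mat [297 133] [0.5487 0.0852 0.003 ]
mat [308 131] [0.5494 0.0744 0.003 ]
mat [305 111] [0.5679 0.0758 0.003 ]
mat [318 101] [0.5754 0.063  0.003 ]
mat [311  95] [0.5814 0.0692 0.003 ]
mat [322  93] [0.582  0.0588 0.003 ]
mat [321 123] [0.5554 0.0615 0.003 ]
side cam pos [-0.30842107  0.78804265  1.11271743]
```

```bash
python3 -m creep '[{"x":0,"y":0,"z":0,"spin":10.5},{"x":0,"y":0,"z":0,"spin":21},{"x":0,"y":0,"z":0,"spin":31.5},{"x":0,"y":0,"z":0,"spin":42},{"x":0,"y":0,"z":0,"spin":52.5},{"x":0,"y":0,"z":0,"spin":63},{"x":0,"y":0,"z":0,"spin":73.5},{"x":0,"y":0,"z":0,"spin":84},{"x":0,"y":0,"z":0,"spin":90},{"x":0,"y":0,"z":0,"spin":90}]' && python3 -m creep '[{"x":0,"y":0,"z":0,"spin":10.5},{"x":0,"y":0,"z":0,"spin":21},{"x":0,"y":0,"z":0,"spin":31.5},{"x":0,"y":0,"z":0,"spin":42},{"x":0,"y":0,"z":0,"spin":52.5},{"x":0,"y":0,"z":0,"spin":63},{"x":0,"y":0,"z":0,"spin":73.5},{"x":0,"y":0,"z":0,"spin":84},{"x":0,"y":0,"z":0,"spin":90},{"x":0,"y":0,"z":0,"spin":90}]'
```

```text
time: 9.57
ee_pos: [0.4816, 0.1135, 0.1691]
eef_rot: [0.999, -0.054, 0.0, 0.0]
ft_force: [-0.3, 0.6, -0.3]
width: 0.0452
time: 10.82
ee_pos: [0.4815, 0.1138, 0.1691]
eef_rot: [0.745, 0.668, 0.0, -0.0]
ft_force: [-0.4, -0.8, 0.8]
width: 0.0451
```

```bash
python3 -m creep '[{"x":0.0005,"y":0.0014,"z":-0.05,"spin":1.4},{"x":0.0005,"y":0.0014,"z":-0.09,"spin":1.4},{"x":0.0005,"y":0.0014,"z":-0.12,"spin":1.4},{"x":0.0005,"y":0.0014,"z":-0.133,"spin":1.4},{"x":0.0005,"y":0.0014,"z":-0.139,"spin":1.4},{"x":0.0005,"y":0.0014,"z":-0.139,"spin":1.4},{"x":0.0005,"y":0.0014,"z":-0.139,"spin":1.4}]' 0.045 && python3 -m creep '[{"x":0,"y":0,"z":0,"spin":0},{"x":0,"y":0,"z":0,"spin":0},{"x":0,"y":0,"z":0,"spin":0},{"x":0,"y":0,"z":0,"spin":0},{"x":0,"y":0,"z":0.02,"spin":0},{"x":0,"y":0,"z":0.06,"spin":0},{"x":0,"y":0,"z":0.1,"spin":0},{"x":0,"y":0,"z":0.1,"spin":0}]' 0.0 45
```

```text
time: 11.7
ee_pos: [0.4825, 0.1157, 0.031]
eef_rot: [0.735, 0.678, 0.001, 0.0]
ft_force: [-0.2, 0.4, 0.6]
width: 0.0449
time: 12.7
ee_pos: [0.4836, 0.1164, 0.1338]
eef_rot: [0.735, 0.678, 0.002, 0.002]
ft_force: [0.4, 0.5, -1.9]
width: 0.0259
```

```bash
python3 -m creep '[{"x":0.01,"y":-0.01,"z":0,"spin":-10.5},{"x":0.02,"y":-0.03,"z":0,"spin":-21},{"x":0.03,"y":-0.06,"z":0,"spin":-31.5},{"x":0.04,"y":-0.1,"z":0,"spin":-42},{"x":0.05,"y":-0.14,"z":0,"spin":-52.5},{"x":0.0557,"y":-0.18,"z":0,"spin":-63},{"x":0.0557,"y":-0.1932,"z":0,"spin":-73.5},{"x":0.0557,"y":-0.1932,"z":0,"spin":-84},{"x":0.0557,"y":-0.1932,"z":0,"spin":-87.2},{"x":0.0557,"y":-0.1932,"z":0,"spin":-87.2},{"x":0.0557,"y":-0.1932,"z":0,"spin":-87.2}]' && python3 - <<'E'
from h import *
a=cam('top','t3.png');np.savez('t3.npz',**a);b=cam('side','s3.png');np.savez('s3.npz',**b)
A=cv2.resize(a['pixels'][140:290,270:400],None,fx=3.4,fy=3.4,interpolation=2)
B=cv2.resize(b['pixels'][150:250,260:380],None,fx=3.0,fy=3.0,interpolation=2)
o=np.zeros((510,802,3),np.uint8);o[:510,:442]=A;o[:300,442:802]=B;cv2.imwrite('pics/c3.png',o[:,:800])
print(r.read_state()['joint_positions'].round(2))
P=cloud(a).reshape(-1,3);m=(P[:,2]>.105)&(P[:,2]<.14)&(P[:,1]<-.13)&(P[:,1]>-.25)
Q=P[m];print(len(Q),Q.min(0),Q.max(0),np.median(Q,0))
E
```

```text
time: 14.08
ee_pos: [0.5373, -0.0774, 0.1299]
eef_rot: [1.0, -0.015, -0.0, -0.0]
ft_force: [-0.3, 0.8, -1.0]
width: 0.0259
[ 0.54  0.3  -0.56  1.8   0.18  1.09 -0.11]
34 [ 0.53046797 -0.2099023   0.11278145] [ 0.53716432 -0.18332943  0.12754775] [ 0.53396382 -0.19824258  0.12469848]
```

View pics/c3.png

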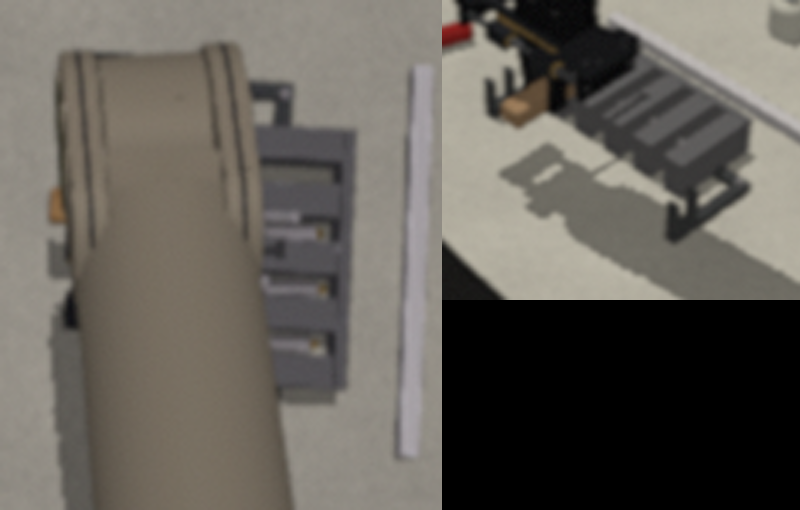

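The side and top crops show the pick over the third slot at (300,215) in the crop, shaft at z 124 mm and x 0.534, as planned. All three modules are still in place. Lowering it behind the lug.

```bash
python3 -m creep '[{"x":0.001,"y":0,"z":-0.03,"spin":-0.3},{"x":0.001,"y":0,"z":-0.05,"spin":-0.3},{"x":0.001,"y":0,"z":-0.065,"spin":-0.3},{"x":0.001,"y":0,"z":-0.075,"spin":-0.3},{"x":0.001,"y":0,"z":-0.082,"spin":-0.3},{"x":0.001,"y":0,"z":-0.082,"spin":-0.3},{"x":0.001,"y":0,"z":-0.082,"spin":-0.3}]' && python3 -m creep '[{"x":0,"y":0.01,"z":0,"spin":0},{"x":0.001,"y":0.02,"z":0,"spin":0},{"x":0.001,"y":0.03,"z":0,"spin":0},{"x":0.0015,"y":0.04,"z":0,"spin":0},{"x":0.002,"y":0.05,"z":0,"spin":0},{"x":0.002,"y":0.06,"z":0,"spin":0},{"x":0.0025,"y":0.07,"z":0,"spin":0},{"x":0.003,"y":0.08,"z":0,"spin":0},{"x":0.003,"y":0.09,"z":0,"spin":0},{"x":0.0035,"y":0.1,"z":0,"spin":0},{"x":0.004,"y":0.108,"z":0,"spin":0},{"x":0.004,"y":0.108,"z":0,"spin":0}]'
cat > find.py <<'E'
from h import *
# module points (mag frame) outside block from a camera
def mods(c,zlo=.01,zhi=.045):
    P=cloud(c).reshape(-1,3);ang=np.radians(-2.0);R2=np.array([[np.cos(ang),np.sin(ang)],[-np.sin(ang),np.cos(ang)]])
    return (P[:,:2]-[.5129,-.2029])@R2.T,P
def lugs(c):
    L,P=mods(c)
    for x in(66,22,-22,-66):
        m=(abs(L[:,0]-x/1e3)<.008)&(L[:,1]>-.046)&(L[:,1]<.048)&(P[:,2]>.008)&(P[:,2]<.038)
        k=m&(P[:,2]>.028)
        print('slot',x,m.sum(),k.sum(),(np.median(L[k],0)*1e3).round(1) if k.sum()>3 else '')
E
python3 - <<'E'
from find import *
a=cam('top'); lugs(a)
b=cam('side','s4.png'); o=cv2.resize(b['pixels'][140:280,200:380],None,fx=3.5,fy=3.5,interpolation=2);cv2.imwrite('pics/c4.png',o)
E
```

```text
time: 15.05
ee_pos: [0.539, -0.0776, 0.0486]
eef_rot: [1.0, -0.019, 0.0, 0.0]
ft_force: [0.1, 0.6, -1.2]
width: 0.0258
time: 16.55
ee_pos: [0.5426, 0.0315, 0.0481]
eef_rot: [1.0, -0.018, 0.0, -0.0]
ft_force: [-0.7, 0.4, -1.8]
width: 0.0255
slot 66 0 0 
slot 22 1 0 
slot -22 111 9 [-22.4   5.2]
slot -66 107 14 [-65.4   8.9]
```

View pics/c4.png

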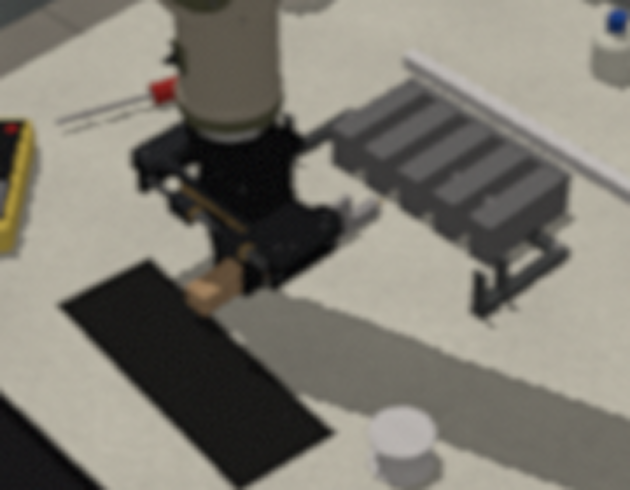

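The side crop shows the module out in front of its slot at (355,215), still behind the hook. The other two remain in place. On to the next slot.

```bash
python3 -m creep '[{"x":0,"y":-0.004,"z":0,"spin":0},{"x":0,"y":-0.004,"z":0.03,"spin":0},{"x":0,"y":-0.004,"z":0.06,"spin":0},{"x":-0.02,"y":-0.03,"z":0.075,"spin":0},{"x":-0.047,"y":-0.07,"z":0.075,"spin":0},{"x":-0.047,"y":-0.1107,"z":0.075,"spin":0},{"x":-0.047,"y":-0.1107,"z":0.075,"spin":0},{"x":-0.047,"y":-0.1107,"z":0.06,"spin":0}]' && python3 - <<'E'
from find import *
a=cam('top'); lugs(a); P=cloud(a).reshape(-1,3);m=(P[:,2]>.09)&(P[:,2]<.125)&(P[:,1]<-.14)&(P[:,1]>-.25)
Q=P[m];print(len(Q),Q.min(0),Q.max(0),np.median(Q,0)); print(r.read_state()['ee_pos'])
E
```

```text
time: 17.65
ee_pos: [0.4964, -0.0803, 0.1084]
eef_rot: [1.0, -0.019, 0.001, 0.0]
ft_force: [0.2, -0.2, -1.3]
width: 0.0256
slot 66 0 0 
slot 22 2 0 
slot -22 79 9 [-22.8   5.1]
slot -66 75 4 [-65.3   6.5]
34 [ 0.48851982 -0.21215035  0.09730937] [ 0.49650304 -0.18385997  0.10845114] [ 0.49328946 -0.19780925  0.10253578]
[ 0.49482953 -0.07951805  0.10565691]
```

```bash
python3 -m creep '[{"x":-0.0015,"y":0,"z":-0.02,"spin":0},{"x":-0.0015,"y":0,"z":-0.035,"spin":0},{"x":-0.0015,"y":0,"z":-0.045,"spin":0},{"x":-0.0015,"y":0,"z":-0.054,"spin":0},{"x":-0.0015,"y":0,"z":-0.06,"spin":0},{"x":-0.0015,"y":0,"z":-0.06,"spin":0},{"x":-0.0015,"y":0,"z":-0.06,"spin":0}]' && python3 -m creep '[{"x":0,"y":0.008,"z":0,"spin":0},{"x":0.001,"y":0.018,"z":0,"spin":0},{"x":0.001,"y":0.03,"z":0,"spin":0},{"x":0.0015,"y":0.042,"z":0,"spin":0},{"x":0.002,"y":0.054,"z":0,"spin":0},{"x":0.002,"y":0.066,"z":0,"spin":0},{"x":0.003,"y":0.078,"z":0,"spin":0},{"x":0.003,"y":0.09,"z":0,"spin":0},{"x":0.004,"y":0.102,"z":0,"spin":0},{"x":0.004,"y":0.114,"z":0,"spin":0},{"x":0.0045,"y":0.126,"z":0,"spin":0},{"x":0.005,"y":0.136,"z":0,"spin":0}]' && python3 -m creep '[{"x":0,"y":0,"z":0,"spin":0},{"x":0,"y":-0.004,"z":0,"spin":0},{"x":0,"y":-0.004,"z":0.03,"spin":0},{"x":0,"y":-0.004,"z":0.07,"spin":0},{"x":-0.02,"y":-0.06,"z":0.075,"spin":0},{"x":-0.045,"y":-0.12,"z":0.075,"spin":0},{"x":-0.047,"y":-0.134,"z":0.075,"spin":0},{"x":-0.047,"y":-0.134,"z":0.075,"spin":0},{"x":-0.047,"y":-0.134,"z":0.06,"spin":0},{"x":-0.047,"y":-0.134,"z":0.06,"spin":0}]' && python3 - <<'E'
from find import *
a=cam('top'); lugs(a); P=cloud(a).reshape(-1,3);m=(P[:,2]>.09)&(P[:,2]<.125)&(P[:,1]<-.14)&(P[:,1]>-.25)
Q=P[m];print(len(Q),Q.min(0),Q.max(0),np.median(Q,0)); print(r.read_state()['ee_pos'])
E
```

```text
time: 18.58
ee_pos: [0.4944, -0.0803, 0.0484]
eef_rot: [1.0, -0.019, 0.0, 0.0]
ft_force: [0.5, 0.3, -0.7]
width: 0.0258
time: 20.08
ee_pos: [0.4991, 0.0566, 0.0481]
eef_rot: [1.0, -0.019, 0.0, -0.0]
ft_force: [0.0, -1.4, -1.3]
width: 0.0257
time: 21.32
ee_pos: [0.4514, -0.0769, 0.1065]
eef_rot: [1.0, -0.018, -0.001, -0.001]
ft_force: [-0.2, 0.1, -1.6]
width: 0.0256
slot 66 0 0 
slot 22 0 0 
slot -22 0 0 
slot -66 61 5 [-67.9   8.3]
39 [ 0.44357039 -0.20829012  0.09082097] [ 0.4511799  -0.17728441  0.10688083] [ 0.44813249 -0.19273508  0.10076253]
[ 0.45170672 -0.07701574  0.10710846]
```

```bash
python3 -m creep '[{"x":-0.001,"y":0,"z":-0.02,"spin":0},{"x":-0.001,"y":0,"z":-0.035,"spin":0},{"x":-0.001,"y":0,"z":-0.045,"spin":0},{"x":-0.001,"y":0,"z":-0.054,"spin":0},{"x":-0.001,"y":0,"z":-0.06,"spin":0},{"x":-0.001,"y":0,"z":-0.06,"spin":0},{"x":-0.001,"y":0,"z":-0.06,"spin":0}]' && python3 -m creep '[{"x":0,"y":0.008,"z":0,"spin":0},{"x":0.001,"y":0.016,"z":0,"spin":0},{"x":0.001,"y":0.025,"z":0,"spin":0},{"x":0.0015,"y":0.035,"z":0,"spin":0},{"x":0.002,"y":0.045,"z":0,"spin":0},{"x":0.002,"y":0.055,"z":0,"spin":0},{"x":0.002,"y":0.065,"z":0,"spin":0},{"x":0.003,"y":0.075,"z":0,"spin":0},{"x":0.003,"y":0.085,"z":0,"spin":0},{"x":0.0035,"y":0.095,"z":0,"spin":0},{"x":0.004,"y":0.105,"z":0,"spin":0},{"x":0.004,"y":0.112,"z":0,"spin":0}]' && python3 -m creep '[{"x":0,"y":0,"z":0,"spin":0},{"x":0,"y":-0.004,"z":0,"spin":0},{"x":0,"y":-0.004,"z":0.03,"spin":0},{"x":0,"y":-0.004,"z":0.07,"spin":0},{"x":0,"y":-0.004,"z":0.085,"spin":0},{"x":0,"y":-0.004,"z":0.085,"spin":0}]' && python3 - <<'E'
from find import *
a=cam('top','t5.png'); lugs(a); print(r.read_state()['ee_pos'],r.read_state()['width'])
b=cam('side','s5.png'); o=cv2.resize(b['pixels'][140:280,180:380],None,fx=3.2,fy=3.2,interpolation=2);cv2.imwrite('pics/c5.png',o)
E
```

```text
time: 22.25
ee_pos: [0.4514, -0.0783, 0.0484]
eef_rot: [1.0, -0.019, 0.0, 0.0]
ft_force: [-0.3, -0.1, -1.2]
width: 0.0257
time: 23.75
ee_pos: [0.4551, 0.0345, 0.0481]
eef_rot: [1.0, -0.018, 0.0, -0.0]
ft_force: [-0.0, -0.9, -1.7]
width: 0.0256
time: 24.5
ee_pos: [0.4555, 0.0292, 0.1334]
eef_rot: [1.0, -0.019, 0.001, 0.0]
ft_force: [-0.7, 0.5, -2.4]
width: 0.0257
slot 66 1 0 
slot 22 0 0 
slot -22 2 0 
slot -66 0 0 
[0.45484641 0.02923663 0.13244574] 0.025650438951690193
```

View pics/c5.png

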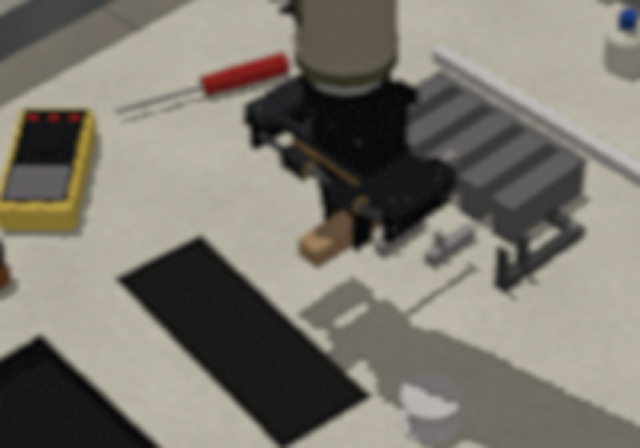

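Two of the modules show as pulled out, at (400,238) and (450,245), and all the slots read empty. The third is behind the gripper. Laying the pick back on its mat.

```bash
python3 -m creep '[{"x":0.01,"y":0.02,"z":0,"spin":10.5},{"x":0.0225,"y":0.05,"z":0,"spin":21},{"x":0.0225,"y":0.08,"z":0,"spin":31.5},{"x":0.0225,"y":0.09,"z":0,"spin":42},{"x":0.0225,"y":0.09,"z":0,"spin":52.5},{"x":0.0225,"y":0.09,"z":0,"spin":63},{"x":0.0225,"y":0.09,"z":0,"spin":73.5},{"x":0.0225,"y":0.09,"z":0,"spin":84},{"x":0.0225,"y":0.09,"z":-0.03,"spin":86},{"x":0.0225,"y":0.09,"z":-0.06,"spin":86},{"x":0.0225,"y":0.09,"z":-0.085,"spin":86},{"x":0.0225,"y":0.09,"z":-0.095,"spin":86}]' && python3 -m creep '[{"x":0,"y":0,"z":-0.003,"spin":0},{"x":0,"y":0,"z":-0.006,"spin":0},{"x":0,"y":0,"z":-0.006,"spin":0}]'
```

```text
time: 26.1
ee_pos: [0.4759, 0.1196, 0.0356]
eef_rot: [0.744, 0.668, -0.001, -0.001]
ft_force: [-0.0, -0.3, -0.9]
width: 0.0256
time: 26.48
ee_pos: [0.4779, 0.1198, 0.0325]
eef_rot: [0.744, 0.668, 0.0, 0.0]
ft_force: [0.5, -0.4, -0.7]
width: 0.0255
```

```bash
python3 -m creep '[{"x":0,"y":0,"z":-0.001,"spin":0},{"x":0,"y":0,"z":-0.001,"spin":0}]' && python3 -m creep '[{"x":0,"y":0,"z":0,"spin":0},{"x":0,"y":0,"z":0,"spin":0},{"x":0,"y":0,"z":0.02,"spin":0},{"x":0,"y":0,"z":0.08,"spin":0},{"x":0,"y":0,"z":0.14,"spin":0},{"x":0,"y":0.06,"z":0.18,"spin":0},{"x":-0.03,"y":0.12,"z":0.18,"spin":0},{"x":-0.03,"y":0.18,"z":0.18,"spin":0},{"x":-0.03,"y":0.18,"z":0.18,"spin":0}]' 0.045 && python3 - <<'E'
from find import *
a=cam('top','t6.png'); np.savez('t6.npz',**a);print(r.read_state()['joint_positions'].round(2))
o=cv2.resize(a['pixels'][140:290,190:390],None,fx=4,fy=4,interpolation=2);cv2.imwrite('pics/c6.png',o)
L,P=mods(a)
m=(P[:,2]>.008)&(P[:,2]<.06)&(L[:,1]>.052)&(L[:,1]<.24)&(abs(L[:,0])<.12)
M=m.reshape(420,560).astype(np.uint8);n,lab,st,ce=cv2.connectedComponentsWithStats(M)
for i in range(1,n):
    if st[i,4]<40: continue
    k=(lab.ravel()==i);b=cv2.minAreaRect(P[k][:,:2].astype(np.float32)*1000);lg=k&(P[:,2]>.026)
    print(st[i],np.round(b[0],1),np.round(b[1],1),round(b[2],1),'lug',np.median(P[lg],0).round(4),lg.sum())
E
```

```text
time: 26.72
ee_pos: [0.4777, 0.1197, 0.0313]
eef_rot: [0.744, 0.668, 0.0, 0.0]
ft_force: [0.2, -0.2, -0.5]
width: 0.0259
time: 27.85
ee_pos: [0.4453, 0.3047, 0.2129]
eef_rot: [0.742, 0.671, 0.001, -0.001]
ft_force: [-1.0, -0.2, 0.4]
width: 0.045
[ 0.16  0.3  -0.98  1.7   0.26  1.28  0.59]
[302 202  23   6 107] [ 538.8 -107.2] [60.2 12.2] 87.9 lug [ 0.5385 -0.0912  0.0336] 10
[292 218  25   6 113] [496.1 -84. ] [14.3 64.8] 0.3 lug [ 0.4955 -0.0656  0.0339] 10
[300 235  25   6 111] [ 450.4 -106.2] [64.9 11.5] 88.1 lug [ 0.4509 -0.0888  0.0331] 14
```

View pics/c6.png

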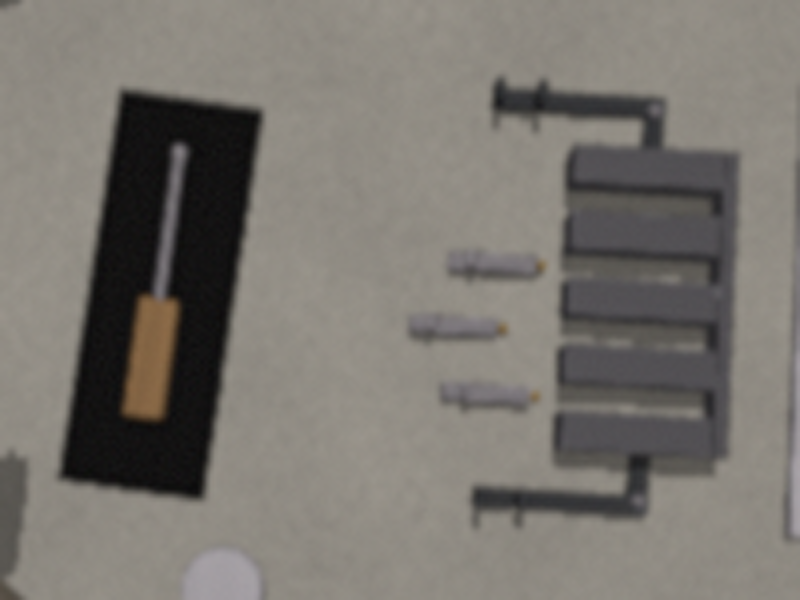

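All three modules are clear of the slots, with lugs at crop pixels (470,263), (428,327) and (462,395). The pick lies inside the mat. Now the middle one.

```bash
python3 -m creep '[{"x":0.01,"y":-0.04,"z":0,"spin":-10.5},{"x":0.02,"y":-0.09,"z":0,"spin":-21},{"x":0.03,"y":-0.14,"z":0,"spin":-31.5},{"x":0.04,"y":-0.19,"z":-0.02,"spin":-42},{"x":0.051,"y":-0.24,"z":-0.04,"spin":-52.5},{"x":0.051,"y":-0.29,"z":-0.06,"spin":-63},{"x":0.051,"y":-0.34,"z":-0.08,"spin":-73.5},{"x":0.051,"y":-0.3715,"z":-0.09,"spin":-84},{"x":0.051,"y":-0.3715,"z":-0.12,"spin":-86.3},{"x":0.051,"y":-0.3715,"z":-0.13,"spin":-86.3},{"x":0.051,"y":-0.3715,"z":-0.13,"spin":-86.3}]' 0.034 30 && python3 - <<'E'
from h import *
c=cam('wrist','w7.png'); print(r.read_state()['ee_pos'],r.read_state()['joint_positions'].round(2))
E
```

```text
time: 29.28
ee_pos: [0.4983, -0.0719, 0.0814]
eef_rot: [1.0, -0.021, -0.0, -0.0]
ft_force: [0.0, 0.3, 0.6]
width: 0.0337
[ 0.49879894 -0.07175832  0.08193827] [ 0.55  0.29 -0.56  1.93  0.18  0.97 -0.13]
```

View pics/w7.png

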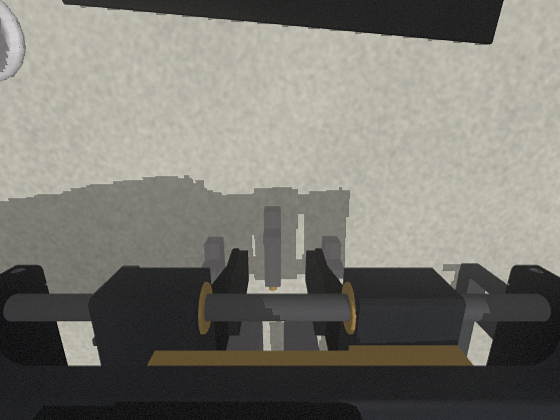

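The module is between the fingers at column 272, with its rear end at (272,289) and front at (272,207). I'm checking where that puts the lug before going down.

```bash
python3 - <<'E'
from h import *
c=cam('wrist'); print(r.read_state()['ee_pos'])
P=cloud(c)
for v in range(200,300,6): print(v,c['pixels'][v,272],P[v,272].round(4), ray(c,272,v,.034).round(3)[:2])
for u in (214,331): print(u,P[240,u].round(4),P[255,u].round(4))
E
```

```text
[ 0.49912281 -0.07166328  0.08218589]
200 [115 122 124] [ 0.4963 -0.0475 -0.0014] [ 0.497 -0.038]
206 [95 95 99] [ 4.961e-01 -5.160e-02  4.000e-04] [ 0.497 -0.042]
212 [95 96 98] [ 0.4963 -0.052   0.0143] [ 0.497 -0.046]
218 [ 97  97 101] [ 0.4961 -0.0561  0.0156] [ 0.497 -0.05 ]
224 [ 99 100 101] [ 0.4959 -0.0608  0.0149] [ 0.496 -0.054]
230 [88 89 92] [ 0.4958 -0.0634  0.02  ] [ 0.496 -0.058]
236 [86 86 88] [ 0.4959 -0.0636  0.0308] [ 0.496 -0.062]
242 [91 93 92] [ 0.4958 -0.0669  0.0331] [ 0.496 -0.067]
248 [ 95  97 100] [ 0.495  -0.0792  0.0151] [ 0.496 -0.071]
254 [91 95 95] [ 0.4947 -0.0845  0.014 ] [ 0.495 -0.075]
260 [96 96 98] [ 0.4945 -0.0895  0.0139] [ 0.495 -0.08 ]
266 [97 95 97] [ 0.4943 -0.0936  0.0154] [ 0.495 -0.084]
272 [ 96  98 100] [ 0.4941 -0.099   0.0146] [ 0.495 -0.089]
278 [97 97 97] [ 0.4938 -0.1042  0.0144] [ 0.495 -0.093]
284 [97 96 97] [ 0.4936 -0.1091  0.0149] [ 0.494 -0.098]
290 [115 153 173] [ 0.4931 -0.1175  0.0096] [ 0.494 -0.102]
296 [62 62 63] [ 0.4984 -0.0391  0.1402] [ 0.494 -0.107]
214 [ 0.4516 -0.0742  0.0076] [ 0.452  -0.0832  0.0146]
331 [ 0.5388 -0.0768  0.0105] [ 0.5378 -0.086   0.0166]
```

```bash
python3 -m creep '[{"x":-0.003,"y":0.005,"z":-0.01,"spin":0},{"x":-0.003,"y":0.005,"z":-0.03,"spin":0},{"x":-0.003,"y":0.005,"z":-0.045,"spin":0},{"x":-0.003,"y":0.005,"z":-0.054,"spin":0},{"x":-0.003,"y":0.005,"z":-0.054,"spin":0}]' && python3 -m creep '[{"x":0,"y":0,"z":0,"spin":0},{"x":0,"y":0,"z":0,"spin":0},{"x":0,"y":0,"z":0,"spin":0},{"x":0,"y":0,"z":0,"spin":0},{"x":0,"y":0,"z":0.03,"spin":0},{"x":0,"y":0,"z":0.08,"spin":0},{"x":0,"y":0,"z":0.1,"spin":0},{"x":0,"y":0,"z":0.1,"spin":0}]' 0 35
```

```text
time: 30.0
ee_pos: [0.4955, -0.0666, 0.0267]
eef_rot: [1.0, -0.021, -0.0, -0.0]
ft_force: [0.3, -0.6, -0.5]
width: 0.0342
time: 31.0
ee_pos: [0.4964, -0.067, 0.1284]
eef_rot: [1.0, -0.021, 0.001, 0.0]
ft_force: [-0.5, 0.4, -1.1]
width: 0.0115
```

```bash
python3 -m creep '[{"x":0.003,"y":0.05,"z":0,"spin":0},{"x":0.006,"y":0.1,"z":0,"spin":0},{"x":0.01,"y":0.15,"z":0,"spin":0},{"x":0.013,"y":0.2,"z":0,"spin":0},{"x":0.016,"y":0.25,"z":0,"spin":0},{"x":0.02,"y":0.3,"z":0,"spin":0},{"x":0.023,"y":0.35,"z":0,"spin":0},{"x":0.026,"y":0.4,"z":0,"spin":0},{"x":0.026,"y":0.405,"z":0,"spin":0},{"x":0.026,"y":0.405,"z":-0.04,"spin":0},{"x":0.026,"y":0.405,"z":-0.075,"spin":0},{"x":0.026,"y":0.405,"z":-0.09,"spin":0}]' && python3 -m creep '[{"x":0,"y":0,"z":-0.004,"spin":0},{"x":0,"y":0,"z":-0.005,"spin":0},{"x":0,"y":0,"z":-0.005,"spin":0}]'
```

```text
time: 32.5
ee_pos: [0.5203, 0.3364, 0.0338]
eef_rot: [1.0, -0.021, -0.002, 0.001]
ft_force: [0.2, -0.5, -0.7]
width: 0.0118
time: 32.88
ee_pos: [0.5222, 0.3386, 0.0332]
eef_rot: [1.0, -0.021, 0.001, -0.0]
ft_force: [0.6, -0.4, -1.1]
width: 0.0116
```

```bash
python3 -m creep '[{"x":0,"y":0,"z":-0.002,"spin":0},{"x":0,"y":0,"z":-0.002,"spin":0}]' && python3 -m creep '[{"x":0,"y":0,"z":0,"spin":0},{"x":0,"y":0,"z":0,"spin":0},{"x":0,"y":0,"z":0.03,"spin":0},{"x":0,"y":0,"z":0.08,"spin":0},{"x":0,"y":0,"z":0.09,"spin":0},{"x":0,"y":0,"z":0.09,"spin":0}]' 0.034 && cat > look.py <<'E'
from find import *
def look(a,ylo,yhi,xlo=.40,xhi=.64,zlo=.008,zhi=.06):
    P=cloud(a).reshape(-1,3)
    m=(P[:,2]>zlo)&(P[:,2]<zhi)&(P[:,1]>ylo)&(P[:,1]<yhi)&(P[:,0]>xlo)&(P[:,0]<xhi)
    M=m.reshape(420,560).astype(np.uint8);n,lab,st,ce=cv2.connectedComponentsWithStats(M)
    for i in range(1,n):
        if st[i,4]<30: continue
        k=(lab.ravel()==i);b=cv2.minAreaRect(P[k][:,:2].astype(np.float32)*1000);lg=k&(P[:,2]>zlo+.018)
        print(st[i],np.round(b[0],1),np.round(b[1],1),round(b[2],1),'lug',np.median(P[lg],0).round(4),lg.sum())
E
python3 - <<'E'
from look import *
a=cam('top','t8.png'); look(a,-.145,-.02); print(r.read_state()['ee_pos'])
E
```

```text
time: 33.12
ee_pos: [0.5222, 0.3386, 0.0314]
eef_rot: [1.0, -0.021, 0.001, -0.0]
ft_force: [-0.6, -0.8, 7.0]
width: 0.0118
time: 33.88
ee_pos: [0.5219, 0.3383, 0.1204]
eef_rot: [1.0, -0.021, 0.001, -0.0]
ft_force: [1.0, 0.2, -0.6]
width: 0.0341
[302 202  25   6 112] [ 539.6 -110. ] [65.2 13.9] 89.0 lug [ 0.5385 -0.0911  0.0344] 10
[300 235  25   6 113] [ 450.3 -106.2] [64.7 11.7] 88.2 lug [ 0.4509 -0.0888  0.0319] 14
[0.52139367 0.33786281 0.11929439]
```

```bash
python3 -m creep '[{"x":0.002,"y":-0.05,"z":0,"spin":0},{"x":0.004,"y":-0.1,"z":0,"spin":0},{"x":0.006,"y":-0.15,"z":0,"spin":0},{"x":0.008,"y":-0.2,"z":0,"spin":0},{"x":0.01,"y":-0.25,"z":0,"spin":0},{"x":0.012,"y":-0.3,"z":0,"spin":0},{"x":0.014,"y":-0.35,"z":0,"spin":0},{"x":0.016,"y":-0.4,"z":0,"spin":0},{"x":0.017,"y":-0.43,"z":0,"spin":0},{"x":0.017,"y":-0.43,"z":-0.03,"spin":0},{"x":0.017,"y":-0.43,"z":-0.037,"spin":0},{"x":0.017,"y":-0.43,"z":-0.037,"spin":0}]' && cat > wl.py <<'E'
from h import *
c=cam('wrist'); e=r.read_state()['ee_pos'];print(e)
P=cloud(c).reshape(-1,3)
m=(P[:,2]>.026)&(P[:,2]<.04)&(abs(P[:,0]-e[0])<.02)&(abs(P[:,1]-e[1])<.04)
print(m.sum(),P[m].min(0),P[m].max(0)); q=P[m]; x=np.median(q[:,0]); print('lug x',x,'y',np.percentile(q[:,1],[5,50,95]))
k=(P[:,2]>.011)&(P[:,2]<.02)&(abs(P[:,0]-e[0])<.02)&(abs(P[:,1]-e[1])<.06); print('body',k.sum(),np.percentile(P[k],[3,50,97],axis=0).round(4))
E
python3 wl.py
```

```text
time: 35.42
ee_pos: [0.538, -0.091, 0.0823]
eef_rot: [1.0, -0.021, -0.001, -0.0]
ft_force: [-0.1, -0.3, -0.2]
width: 0.0342
[ 0.53856986 -0.09107745  0.08311002]
208 [ 0.5324774  -0.0950525   0.02604385] [ 0.54401999 -0.08853498  0.03450812]
lug x 0.5380387723430233 y [-0.09438335 -0.09050122 -0.08877283]
body 975 [[ 0.5317 -0.1353  0.0135]
 [ 0.5375 -0.1108  0.0149]
 [ 0.5433 -0.0774  0.0166]]
```

```bash
python3 -m creep '[{"x":0,"y":-0.0005,"z":-0.015,"spin":0},{"x":0,"y":-0.0005,"z":-0.035,"spin":0},{"x":0,"y":-0.0005,"z":-0.048,"spin":0},{"x":0,"y":-0.0005,"z":-0.055,"spin":0},{"x":0,"y":-0.0005,"z":-0.055,"spin":0}]' && python3 -m creep '[{"x":0,"y":0,"z":0,"spin":0},{"x":0,"y":0,"z":0,"spin":0},{"x":0,"y":0,"z":0,"spin":0},{"x":0,"y":0,"z":0,"spin":0},{"x":0,"y":0,"z":0.03,"spin":0},{"x":0,"y":0,"z":0.08,"spin":0},{"x":0,"y":0,"z":0.1,"spin":0},{"x":0,"y":0,"z":0.1,"spin":0}]' 0 35
```

```text
time: 36.1
ee_pos: [0.5383, -0.0921, 0.0275]
eef_rot: [1.0, -0.021, -0.0, -0.0]
ft_force: [-0.0, -0.2, -0.2]
width: 0.0339
time: 37.1
ee_pos: [0.5394, -0.0924, 0.1294]
eef_rot: [1.0, -0.021, 0.001, 0.0]
ft_force: [0.5, -1.1, -0.8]
width: 0.0116
```

```bash
python3 -m creep '[{"x":0.004,"y":0.05,"z":0,"spin":0},{"x":0.008,"y":0.1,"z":0,"spin":0},{"x":0.013,"y":0.15,"z":0,"spin":0},{"x":0.018,"y":0.2,"z":0,"spin":0},{"x":0.022,"y":0.25,"z":0,"spin":0},{"x":0.027,"y":0.3,"z":0,"spin":0},{"x":0.032,"y":0.35,"z":0,"spin":0},{"x":0.037,"y":0.4,"z":0,"spin":0},{"x":0.038,"y":0.428,"z":0,"spin":0},{"x":0.038,"y":0.428,"z":-0.04,"spin":0},{"x":0.038,"y":0.428,"z":-0.075,"spin":0},{"x":0.038,"y":0.428,"z":-0.09,"spin":0}]' && python3 -m creep '[{"x":0,"y":0,"z":-0.004,"spin":0},{"x":0,"y":0,"z":-0.0075,"spin":0},{"x":0,"y":0,"z":-0.0075,"spin":0}]' && python3 -m creep '[{"x":0,"y":0,"z":0,"spin":0},{"x":0,"y":0,"z":0,"spin":0},{"x":0,"y":0,"z":0.03,"spin":0},{"x":0,"y":0,"z":0.08,"spin":0},{"x":0,"y":0,"z":0.09,"spin":0},{"x":0,"y":0,"z":0.09,"spin":0}]' 0.034 && python3 - <<'E'
from look import *
a=cam('top','t9.png'); look(a,-.2,-.01); print(r.read_state()['ee_pos'])
E
```

```text
time: 38.6
ee_pos: [0.5748, 0.3347, 0.0342]
eef_rot: [1.0, -0.021, -0.002, 0.001]
ft_force: [-0.1, 1.0, -1.2]
width: 0.0116
time: 38.98
ee_pos: [0.5772, 0.3362, 0.0325]
eef_rot: [1.0, -0.021, 0.001, -0.0]
ft_force: [-2.8, -1.5, 6.8]
width: 0.0114
time: 39.72
ee_pos: [0.577, 0.3358, 0.1211]
eef_rot: [1.0, -0.021, 0.001, -0.0]
ft_force: [0.3, 0.6, -0.9]
width: 0.034
[331 176  19  12 206] [ 601.3 -177.3] [43.7 26.5] 89.8 lug [ 0.6    -0.1774  0.0472] 188
[331 192  19  12 211] [ 557.6 -177.2] [45.5 26.1] 88.6 lug [ 0.5572 -0.1756  0.0478] 187
[330 208  20  12 212] [ 516.  -176.4] [46.8 30.5] 87.4 lug [ 0.5127 -0.176   0.0476] 194
[329 225  21  12 212] [ 469.8 -175.9] [48.7 25.9] 88.0 lug [ 0.4701 -0.174   0.048 ] 199
[300 235  25   6 110] [ 450.3 -106.2] [64.8 11.7] 88.2 lug [ 0.4509 -0.0887  0.0354] 14
[328 242  21  11 207] [ 426.  -174.1] [49. 26.] 87.8 lug [ 0.426  -0.1739  0.0485] 198
[0.57643958 0.33542919 0.11987173]
```

```bash
python3 -m creep '[{"x":-0.015,"y":-0.05,"z":0,"spin":0},{"x":-0.03,"y":-0.1,"z":0,"spin":0},{"x":-0.045,"y":-0.15,"z":0,"spin":0},{"x":-0.06,"y":-0.2,"z":0,"spin":0},{"x":-0.075,"y":-0.25,"z":0,"spin":0},{"x":-0.09,"y":-0.3,"z":0,"spin":0},{"x":-0.105,"y":-0.35,"z":0,"spin":0},{"x":-0.12,"y":-0.4,"z":0,"spin":0},{"x":-0.126,"y":-0.425,"z":0,"spin":0},{"x":-0.126,"y":-0.425,"z":-0.03,"spin":0},{"x":-0.126,"y":-0.425,"z":-0.037,"spin":0},{"x":-0.126,"y":-0.425,"z":-0.037,"spin":0}]' && python3 wl.py
```

```text
time: 41.28
ee_pos: [0.4501, -0.0886, 0.083]
eef_rot: [1.0, -0.021, -0.001, -0.001]
ft_force: [0.0, 0.4, 0.3]
width: 0.0344
[ 0.45061333 -0.08871892  0.08360058]
200 [ 0.44389759 -0.0915078   0.02620062] [ 0.45561271 -0.08532365  0.03454497]
lug x 0.44998799798185907 y [-0.09097037 -0.08725471 -0.08577406]
body 963 [[ 0.4433 -0.1315  0.0132]
 [ 0.4492 -0.1068  0.0149]
 [ 0.4553 -0.0743  0.0168]]
```

```bash
python3 -m creep '[{"x":-0.0005,"y":0,"z":-0.015,"spin":0},{"x":-0.0005,"y":0,"z":-0.035,"spin":0},{"x":-0.0005,"y":0,"z":-0.048,"spin":0},{"x":-0.0005,"y":0,"z":-0.0555,"spin":0},{"x":-0.0005,"y":0,"z":-0.0555,"spin":0}]' && python3 -m creep '[{"x":0,"y":0,"z":0,"spin":0},{"x":0,"y":0,"z":0,"spin":0},{"x":0,"y":0,"z":0,"spin":0},{"x":0,"y":0,"z":0,"spin":0},{"x":0,"y":0,"z":0.03,"spin":0},{"x":0,"y":0,"z":0.08,"spin":0},{"x":0,"y":0,"z":0.1,"spin":0},{"x":0,"y":0,"z":0.1,"spin":0}]' 0 35
```

```text
time: 41.95
ee_pos: [0.4499, -0.0891, 0.0277]
eef_rot: [1.0, -0.021, -0.0, -0.0]
ft_force: [0.6, 0.0, -0.2]
width: 0.0339
time: 42.95
ee_pos: [0.4509, -0.0895, 0.1293]
eef_rot: [1.0, -0.021, 0.001, 0.001]
ft_force: [-0.8, 0.4, -0.8]
width: 0.0117
```

```bash
python3 -m creep '[{"x":0.002,"y":0.05,"z":0,"spin":0},{"x":0.004,"y":0.1,"z":0,"spin":0},{"x":0.006,"y":0.15,"z":0,"spin":0},{"x":0.008,"y":0.2,"z":0,"spin":0},{"x":0.01,"y":0.25,"z":0,"spin":0},{"x":0.012,"y":0.3,"z":0,"spin":0},{"x":0.014,"y":0.35,"z":0,"spin":0},{"x":0.016,"y":0.4,"z":0,"spin":0},{"x":0.017,"y":0.43,"z":0,"spin":0},{"x":0.017,"y":0.43,"z":-0.04,"spin":0},{"x":0.017,"y":0.43,"z":-0.075,"spin":0},{"x":0.017,"y":0.43,"z":-0.09,"spin":0}]' && python3 -m creep '[{"x":0,"y":0,"z":-0.004,"spin":0},{"x":0,"y":0,"z":-0.007,"spin":0},{"x":0,"y":0,"z":-0.007,"spin":0}]' && python3 -m creep '[{"x":0,"y":0,"z":0,"spin":0},{"x":0,"y":0,"z":0,"spin":0},{"x":0,"y":0,"z":0.03,"spin":0},{"x":0,"y":0,"z":0.08,"spin":0},{"x":0,"y":0,"z":0.12,"spin":0},{"x":0,"y":-0.05,"z":0.15,"spin":0},{"x":0,"y":-0.11,"z":0.15,"spin":0},{"x":0,"y":-0.17,"z":0.15,"spin":0},{"x":0,"y":-0.23,"z":0.15,"spin":0},{"x":0,"y":-0.29,"z":0.15,"spin":0},{"x":0,"y":-0.29,"z":0.15,"spin":0}]' 0.034 && python3 - <<'E'
from look import *
a=cam('top','t10.png'); look(a,.266,.38,.43,.615,.014); s=r.read_state();print(s['ee_pos'],s['joint_positions'].round(2))
o=cv2.resize(a['pixels'][150:290,110:390],None,fx=2.8,fy=2.8,interpolation=2);cv2.imwrite('pics/c10.png',o)
P=cloud(a).reshape(-1,3);m=(P[:,2]>.010)&(P[:,2]<.022)&(abs(P[:,1]+.32)<.025)&(abs(P[:,0]-.51)<.18)
b=cv2.minAreaRect(P[m][:,:2].astype(np.float32)*1000);print('bar',b,np.median(P[m],0))
q=P[m];print(np.polyfit(q[:,0],q[:,1],1),q[:,0].min(),q[:,0].max())
E
```

```text
time: 44.45
ee_pos: [0.4654, 0.3398, 0.0348]
eef_rot: [1.0, -0.021, -0.002, 0.001]
ft_force: [0.6, -1.2, -0.0]
width: 0.0117
time: 44.82
ee_pos: [0.4677, 0.3413, 0.0325]
eef_rot: [1.0, -0.021, 0.001, -0.001]
ft_force: [-2.2, 0.2, 3.2]
width: 0.0117
time: 46.2
ee_pos: [0.4672, 0.0456, 0.1811]
eef_rot: [1.0, -0.025, 0.0, 0.001]
ft_force: [0.2, -0.6, -0.7]
width: 0.0337
[143 184  26   7 108] [577.1 318.1] [65.9 12.7] 86.9 lug [0.5779 0.3361 0.0371] 12
[141 204  25   7 105] [522.5 322.3] [64.  11.9] 87.8 lug [0.5234 0.3384 0.037 ] 15
[140 225  23   6 102] [468.  325.7] [59.7 12. ] 87.6 lug [0.4688 0.3413 0.0372] 12
[0.46722225 0.04862135 0.18127397] [ 0.56  0.1  -0.78  1.91  0.08  1.16 -0.3 ]
bar ((515.1494750976562, -313.1654052734375), (30.73073387145996, 308.566650390625), 87.8279037475586) [ 0.51169879 -0.31923604  0.01575966]
[-0.03544626 -0.30105055] 0.36082591689136034 0.6691917101452606
```

View pics/c10.png

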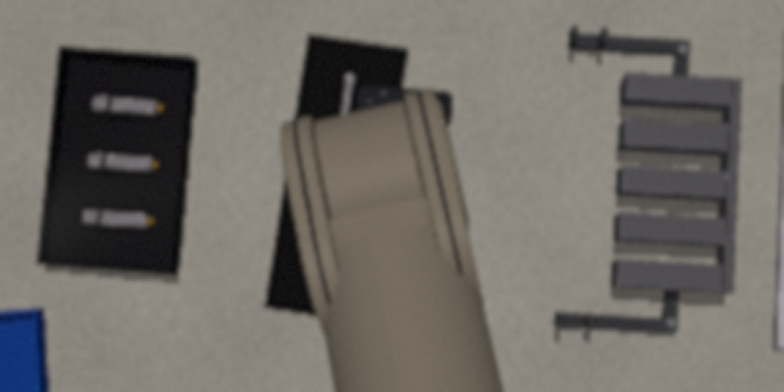

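All three modules lie in the black tray, crop pixels (128,104), (124,161) and (118,218), and the slots are empty. Now the bar, which lies at (0.515,-0.319), angle -2.0°.

```bash
python3 -m creep '[{"x":0.005,"y":-0.04,"z":0,"spin":-10.5},{"x":0.01,"y":-0.08,"z":0,"spin":-21},{"x":0.015,"y":-0.12,"z":0,"spin":-31.5},{"x":0.02,"y":-0.16,"z":0,"spin":-42},{"x":0.025,"y":-0.2,"z":0,"spin":-52.5},{"x":0.03,"y":-0.24,"z":0,"spin":-63},{"x":0.035,"y":-0.28,"z":0,"spin":-73.5},{"x":0.04,"y":-0.32,"z":-0.01,"spin":-84},{"x":0.047,"y":-0.368,"z":-0.03,"spin":-89.6},{"x":0.047,"y":-0.368,"z":-0.06,"spin":-89.6},{"x":0.047,"y":-0.368,"z":-0.08,"spin":-89.6},{"x":0.047,"y":-0.368,"z":-0.08,"spin":-89.6}]' 0.036 40 && python3 - <<'E'
from h import *
from scipy.spatial.transform import Rotation as Ro
c=cam('wrist'); s=r.read_state(); print(s['ee_pos'],s['joint_positions'].round(2))
j=Ro.from_quat(s['eef_rot']).as_matrix()[:,0];print('jaw',np.degrees(np.arctan2(j[1],j[0])))
P=cloud(c).reshape(-1,3);m=(P[:,2]>.010)&(P[:,2]<.022)&(abs(P[:,1]+.32)<.02)&(abs(P[:,0]-.6)<.1)
q=P[m]; q=q[q[:,2]>.013];print(m.sum(),np.polyfit(q[:,0],q[:,1],1),q[:,0].min(),q[:,0].max(),np.polyval(np.polyfit(q[:,0],q[:,1],1),.515))
E
```

```text
time: 47.75
ee_pos: [0.5141, -0.3152, 0.0997]
eef_rot: [-0.695, 0.719, 0.001, -0.0]
ft_force: [0.3, -0.2, 0.5]
width: 0.0361
[ 0.5146452  -0.31583688  0.101148  ] [ 0.76  0.43 -0.36  1.67  0.17  1.07 -1.25]
jaw -91.9122943872583
5573 [-0.03620333 -0.30170842] 0.5000078370015149 0.6676066947907731 -0.32035313666291065
```

```bash
python3 -m creep '[{"x":-0.0005,"y":-0.0042,"z":-0.03,"spin":0},{"x":-0.0005,"y":-0.0042,"z":-0.05,"spin":0},{"x":-0.0005,"y":-0.0042,"z":-0.065,"spin":0},{"x":-0.0005,"y":-0.0042,"z":-0.074,"spin":0},{"x":-0.0005,"y":-0.0042,"z":-0.074,"spin":0}]' && python3 -m creep '[{"x":0,"y":0,"z":0,"spin":0},{"x":0,"y":0,"z":0,"spin":0},{"x":0,"y":0,"z":0,"spin":0},{"x":0,"y":0,"z":0,"spin":0},{"x":0,"y":0,"z":0.03,"spin":0},{"x":0,"y":0,"z":0.07,"spin":0},{"x":0,"y":0,"z":0.1,"spin":0},{"x":0,"y":0,"z":0.1,"spin":0}]' 0 40
```

```text
time: 48.42
ee_pos: [0.5135, -0.3212, 0.0268]
eef_rot: [-0.695, 0.719, 0.0, -0.0]
ft_force: [0.0, 0.3, -0.1]
width: 0.0361
time: 49.42
ee_pos: [0.5146, -0.3221, 0.1291]
eef_rot: [-0.694, 0.72, -0.002, 0.0]
ft_force: [1.1, 0.0, -2.1]
width: 0.0159
```

```bash
python3 -m creep '[{"x":0,"y":0.03,"z":0,"spin":0},{"x":0,"y":0.07,"z":0,"spin":0},{"x":0,"y":0.11,"z":0,"spin":0},{"x":0,"y":0.15,"z":0,"spin":0},{"x":0,"y":0.19,"z":0,"spin":0},{"x":0.0005,"y":0.2045,"z":0,"spin":0},{"x":0.0005,"y":0.2045,"z":-0.02,"spin":0},{"x":0.0005,"y":0.2045,"z":-0.03,"spin":0},{"x":0.0005,"y":0.2045,"z":-0.03,"spin":0},{"x":0.0005,"y":0.2045,"z":-0.03,"spin":0}]' && python3 - <<'E'
from h import *
c=cam('wrist','w11.png'); s=r.read_state(); print(s['ee_pos'],s['width'])
P=cloud(c);F=P.reshape(-1,3)
m=(F[:,2]>.08)&(F[:,2]<.102)&(abs(F[:,1]+.12)<.02)&(F[:,0]>.55)&(F[:,0]<.68)
q=F[m];p=np.polyfit(q[:,0],q[:,1],1);pz=np.polyfit(q[:,0],q[:,2],1)
print('bar top',len(q),'slope',p[0],'y@.515',np.polyval(p,.515),'y@.65',np.polyval(p,.65),'xmax',q[:,0].max(),'z ends',np.polyval(pz,[.515,.67]))
k=(F[:,2]>.047)&(F[:,2]<.057)&(F[:,0]>.63)&(F[:,0]<.67)&(abs(F[:,1]+.12)<.03)
b=F[k];print('bracket tops',len(b),np.percentile(b,[2,98],axis=0))
ys=np.sort(b[:,1]);g=np.argmax(np.diff(ys));print('gap',ys[g],ys[g+1])
a=cam('top');F=cloud(a).reshape(-1,3)
for lo,hi in((.63,.67),(.36,.40)):
    k=(F[:,2]>.045)&(F[:,2]<.058)&(F[:,0]>lo)&(F[:,0]<hi)&(abs(F[:,1]+.118)<.03);b=F[k];print('top br',len(b),np.percentile(b,[2,50,98],axis=0).round(4) if len(b) else '')
    k=(F[:,2]>.075)&(F[:,2]<.108)&(F[:,0]>lo)&(F[:,0]<hi)&(abs(F[:,1]+.118)<.02);b=F[k];print('top bar',len(b),np.median(b,0).round(4) if len(b) else '')
E
```

```text
time: 50.68
ee_pos: [0.5143, -0.1173, 0.0973]
eef_rot: [-0.694, 0.72, -0.0, 0.0]
ft_force: [0.2, 0.0, -2.4]
width: 0.0158
[ 0.51436983 -0.11732779  0.09751844] 0.015806803171160396
bar top 7335 slope -0.036363371677950784 y@.515 -0.11777644759538802 y@.65 -0.12268550277191138 xmax 0.6452905108984884 z ends [0.08465145 0.08477097]
bracket tops 710 [[ 0.64235656 -0.13871821  0.04767967]
 [ 0.65564495 -0.10551651  0.05234644]]
gap -0.13292933472219096 -0.1113317419483702
top br 25 [[ 0.6435 -0.1375  0.046 ]
 [ 0.6514 -0.1107  0.0517]
 [ 0.6577 -0.1054  0.0559]]
top bar 95 [ 0.648  -0.1212  0.0854]
top br 6 [[ 0.3756 -0.0969  0.0496]
 [ 0.3817 -0.0966  0.0545]
 [ 0.3879 -0.0964  0.0566]]
top bar 0
```

View pics/w11.png

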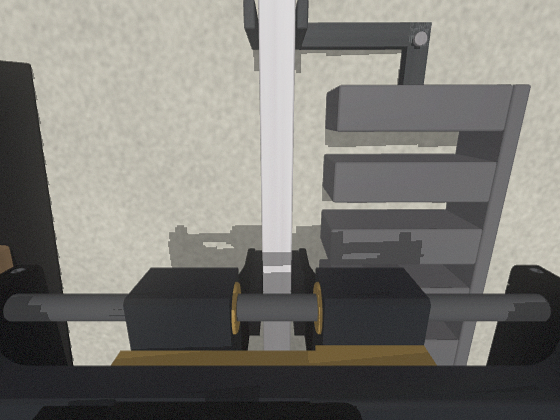

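The bar (columns 262-294) lines up between the posts of bracket_b at (252,30) and (300,30), is level, and is within 1 mm of both bracket slots. Lowering it.

```bash
python3 -m creep '[{"x":0,"y":0.0003,"z":-0.015,"spin":0},{"x":0,"y":0.0003,"z":-0.025,"spin":0},{"x":0,"y":0.0003,"z":-0.033,"spin":0},{"x":0,"y":0.0003,"z":-0.04,"spin":0},{"x":0,"y":0.0003,"z":-0.047,"spin":0},{"x":0,"y":0.0003,"z":-0.052,"spin":0},{"x":0,"y":0.0003,"z":-0.055,"spin":0},{"x":0,"y":0.0003,"z":-0.0565,"spin":0},{"x":0,"y":0.0003,"z":-0.0565,"spin":0}]'
```

```text
time: 51.9
ee_pos: [0.5141, -0.1166, 0.0415]
eef_rot: [-0.694, 0.72, -0.0, -0.0]
ft_force: [-5.6, 1.0, 9.2]
width: 0.0161
```

```bash
python3 -m creep '[{"x":0,"y":0,"z":0,"spin":0},{"x":0,"y":0,"z":0,"spin":0},{"x":0,"y":0,"z":0,"spin":0},{"x":0,"y":0,"z":0.04,"spin":0},{"x":0,"y":0,"z":0.1,"spin":0},{"x":-0.03,"y":-0.04,"z":0.15,"spin":0},{"x":-0.06,"y":-0.1,"z":0.2,"spin":0},{"x":-0.08,"y":-0.16,"z":0.2,"spin":0},{"x":-0.1,"y":-0.22,"z":0.2,"spin":0},{"x":-0.12,"y":-0.28,"z":0.2,"spin":0},{"x":-0.12,"y":-0.28,"z":0.2,"spin":0},{"x":-0.12,"y":-0.28,"z":0.2,"spin":0}]' 0.034 && python3 - <<'E'
from look import *
a=cam('top','t12.png'); look(a,.266,.38,.43,.615,.014)
L,P=mods(a)
m=(P[:,2]>.02)&(P[:,2]<.042)&(abs(L[:,1]-.086)<.014)&(abs(L[:,0])<.17)
q=L[m];p=np.polyfit(q[:,0],q[:,1],1);print('bar mag: slope',p[0],'y',p[1],'x',(q[:,0].min()+q[:,0].max())/2,'ztop',np.median(P[m][:,2]),[np.median(P[m&(s*L[:,0]>.1)][:,2]) for s in(-1,1)])
hsv=cv2.cvtColor(a['pixels'],40).reshape(-1,3)
h=(hsv[:,0]>8)&(hsv[:,0]<28)&(hsv[:,1]>90)&(hsv[:,2]>90)&(abs(P[:,1]-.117)<.06)&(abs(P[:,0]-.51)<.14)&(P[:,2]<.05)
s=(P[:,2]>.012)&(P[:,2]<.04)&(abs(P[:,1]-.117)<.06)&(abs(P[:,0]-.51)<.14)
th=np.radians(-6.9);R2=np.array([[np.cos(th),np.sin(th)],[-np.sin(th),np.cos(th)]])
Q=(P[s][:,:2]-[.5132,.1169])@R2.T;print('pick in mat',Q.min(0),Q.max(0),P[s][:,2].max())
for n,u,v in(('cap',447,217),('jar',189,129)):print(n,P.reshape(420,560,3)[v,u].round(3))
cv2.imwrite('pics/c12.png',cv2.resize(a['pixels'][110:290,110:470],None,fx=2.2,fy=2.2,interpolation=2))
E
```

```text
time: 53.4
ee_pos: [0.3927, -0.3987, 0.2401]
eef_rot: [-0.693, 0.721, 0.0, -0.0]
ft_force: [0.1, 0.8, -0.3]
width: 0.0343
[143 184  25   6 111] [577.4 319.6] [65.9 12.2] 88.2 lug [0.5767 0.3357 0.0379] 12
[132 214  23   6 105] [497.5 347.5] [12.3 61.3] 6.4 lug [0.4961 0.3614 0.037 ] 15
[140 225  25   6 103] [468.  323.6] [64.9 11.9] 87.5 lug [0.4677 0.3406 0.0373] 12
bar mag: slope -6.731988495583521e-05 y 0.08635593908570541 x -0.0002757471007528711 ztop 0.029937183767333425 [np.float64(0.03036261313710957), np.float64(0.029508221457652688)]
pick in mat [-0.08420633 -0.0272634 ] [0.09929037 0.04090826] 0.03307342934225941
cap [ 0.509 -0.449  0.071]
jar [0.73  0.228 0.049]
```

View pics/c12.png

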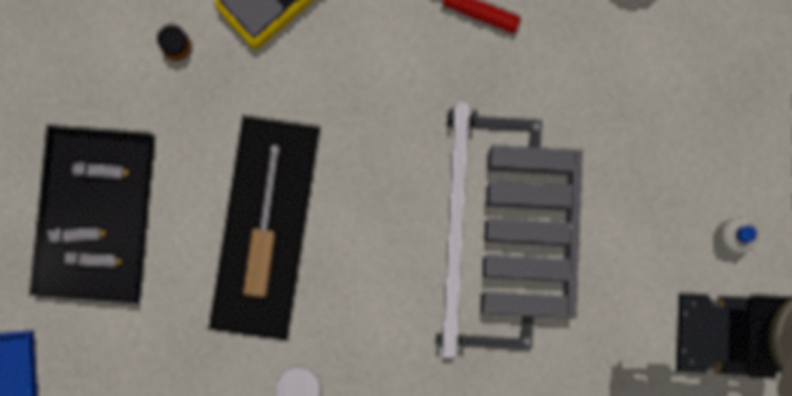

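The top view shows the bar seated (x 0, y 86 mm, top at z 30 mm) and the pick flat inside the mat. The bottle and jar have not moved, and the arm is clear. One module was knocked about 35 mm inside the tray but lies flat, well within the limits. Handing in.

```bash
python3 - <<'E'
from bench import r
print(r.close_job())
E
```

```text
the job is handed in; nothing more can be done
None
```

The magazine is empty, and I handed the job in at about 53 s of robot time. No verdict was reported. I lifted the bar level out of both brackets and laid it behind the magazine. With the pick I dragged out the three modules present and laid it back on its mat. I then put the modules in the black tray and reseated the bar.

The last checks, from the top camera:

| Item | Reading |
|---|---|
| Bar | x -0.3 mm, y 86.4 mm in the magazine frame; parallel to it; top at 30 mm, so fully down |
| Pick | Flat on the mat, x -84 to 99 mm and y -27 to 41 mm, inside the edges |
| Modules | All three flat in the tray |
| Bottle and jar | Within 1 mm of their starting readings |
| Arm | Clear of everything, tool at z 0.24 m |

- **Knocked module:** one module had shifted about 35 mm inside the tray while the arm was elsewhere. It is still flat and well within the limits, so I left it.
- **Mishap:** my first attempt at lowering to and lifting the bar was refused because the rows left out some keys. Nothing moved, and I repeated it.

No grip slipped that I could detect, and no check disagreed.

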